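# Level the settling plate, stand the sample vials on it and scan them in

### The arm

A 6-joint arm with a two-finger parallel gripper is mounted at the origin on a cart in front of the work surface, level with it; the furniture and walls round the work are solid. World frame = base frame: x ahead of the robot, y to its left, z up, the work surface at z = 0. Lengths are in m, angles in rad, forces in N, time in s.
With the tool pointing down it reaches from about 0.375 to 0.9 m from the base axis. Payload 3.1 kg.
Tool frame: the origin (TCP) lies on the centre line of the jaws, within the pads' length; the fingertips stand 8 mm ahead of it and the grasp point (between the pads) lies 11 mm behind it; z points along the fingers, y is the line along which they close (so a half turn about z gives the same grasp; the last joint's range is limited). The gripper opens to 85 mm and grips with 20 to 120 N. Pads are 22 mm wide; open, the fingers measure 114 mm over their backs; the gripper's body (76 mm by 85 mm) begins 54 mm behind the grasp point. The pads swing forward as they close: fully open they stand 13 mm farther back than shut.
Start: joints at [-1.44, 0.527, 1.433, -0, 1.181, -0.178], TCP at [0.191, -0.595, 0.213] pointing down, gripper open.
Joint ranges: [-3.08, 3.08], [-0.75, 2.2], [0.22, 2.44], [-1.43, 4.57], [0, 2.65], [-2.85, 2.85]. Speed limits (rad/s): [2.79, 2.79, 3.14, 3.14, 3.14, 3.14].

### API

Orientations are given as a unit quaternion [x, y, z, w].
In Python, from station import * gives the robot as it stands.
- The arm moves only by the tool play_rows, never from a script. Its argument "rows" is a list of rows, each a list of 3 entries, a list of its own where there are three numbers: the turn, a rotation vector about the tool's x, y, z in degrees, then the shift along the tool's x, y, z in mm, then the closure, from 0 (fully open) to 1 (shut). In form: [[[ax, ay, az], [dx, dy, dz], jaw], ...]. A call has 1 to 12 rows; each row shifts and turns the commanded pose from where the row before left it, along the tool's axes as they then stand; what a row does not reach is not made up. A row lasts 1/12 s, in which the tool goes at most 41.7 mm and 7.16 degrees, less where a joint would pass 70% of its speed; a pose out of reach is approached as far as the arm can. A call with a gripper value outside its range is refused whole. The fingers move at their own pace and stop on an object; "grip_force" is the grip in N (left out, the last holds). Time passes only in rows, so rows that do not move let the fingers close. It gives the time, the measured TCP pose, the force, the opening and the grip force at its end, in the units of the state.
- sense(): the state, without advancing time (a new reading comes with each control period).
- snapshot(name): name is "scene" or "side" or "wrist"; returns (picture, depth): 384x512x3 uint8, red, green, blue; 384x512 float32, m along the optical axis (not along the pixel's ray), 0 where there is no reading.
- get_calibration(name): a dict with "vfov" (degrees; the focal length in pixels is half the picture's height over the tangent of half this angle, whatever the lens; pixels are square), "cx", "cy" (the principal point, pixels), "k1" (the pictures are not rectified: a ray, as slopes to the right and down, at radius r is drawn at 1 + k1 r^2 times it, then the intrinsics apply), "xyz" and "attitude" of the camera in the world. Camera axes: x right, y down, z forward; pixel columns grow to the right and rows downward; lengths in m; the calibration is good to about 2 mm. A picture is of the moment at which its call begins: read the wrist's pose just before it. get_calibration takes no time and is no camera call; for the wrist camera it gives the pose at the moment of the call.
- sign_off(): hands the job in; it is judged then, once.
The state is a dict: "t": time; "q": joint angles; "qd": joint speeds; "tau": joint torques, N m; "tcp_pos": TCP position; "tool_rot": TCP orientation; "force": force on the tool from outside, world axes, zero at the start; "ft_torque": the same for the moment, N m; "finger_gap": opening from 0.0 (shut) to 1.0 (fully open); "gripper_force": force on a finger pad.
Only numpy, scipy, OpenCV 4.12 (cv2) and the standard library are available. Lean on these libraries where they do the work, as an engineer would, in place of code of your own. Each camera call takes 0.05 s, during which the arm holds its last target. There are 200 camera calls.

### The job

The settling plate droops at the front: push the orange wedge in under its front edge until you feel the plate come up against its stops and it stays level, and let go. Then stand all the sample vials upright on the plate, and when they are all there start their settling clocks: take the scanner from its cradle and aim it squarely, from a hand's width or less and held still for a second, at the barcode of each vial in run order by cap: white, yellow, green, blue, black (some may be missing). Finally lay the scanner back in its cradle, with the vials still standing on the level plate and the other things on the bench left where they are.

Things in the scene. Friction and masses are not known exactly. Their poses are not given: they have to be found in the camera images.
- plate (a joint): hinge of the settling plate: a black drilled plate, 140 mm front to back, 240 mm wide, 10 mm thick, hinged along its rear edge on a low aluminium stand. 0 = level, where it meets two fixed stop lugs that hook over its side edges near the front; -0.06 rad = front edge drooping onto the stand's rails, as it starts. It sinks back by its own weight (about 0.35 kg) unless its front edge is held up
- plate_top (a point): centre of the plate's upper face, 24 mm above the worktop when level; x points from the front edge to the hinge (away from the robot), y along the hinge, z out of the face. The stop lugs stand at the side edges (y about +-0.12, x = -0.052) and rise 5 mm above the face
- plate_front (a point): middle of the plate's lower front edge, same axes as plate_top (rear hinge towards +x). When level it lies 14 mm above the worktop, drooping about 5.6 mm; the space under it is open over the middle 190 mm of its width
- wedge_grip (a point): centre of the grip block of the loose orange levelling wedge (100 mm long, 28 mm wide, 60 g), 12 mm above the wedge's flat underside; the block is 24 mm long, 30 mm wide and 24 mm high. x points along the wedge to its thin tip, 89 mm ahead of this point; the ramp rises evenly from 3 mm at the tip to 19 mm, 78 mm behind the tip
- wedge_tip (a point): middle of the wedge's thin edge, on its underside; axes as wedge_grip. Pushed flat along the worktop under the plate's front edge it lifts the plate with some 2 to 8 N (the more with vials on the plate); once the plate meets its stops the force climbs sharply (15 N is plenty), and friction then keeps the wedge where it is
- scanner: hand-held barcode scanner, a dark flat bar 124 x 34 x 26 mm with a yellow key on top and a red window at its front end; origin at the centre of its underside, x forward out of the window. 110 g. It reads a label by itself when its window is 30 to 120 mm in front of the label, the label lies within 10 mm of the window's centre line sideways and in height, it faces the label within 20 degrees, and it is kept so for a second
- scanner_mid (a point): centre of the scanner (half-way up), where it is gripped across its 34 mm width; axes as the scanner's
- scanner_window (a point): centre of the scanner's window, 62 mm ahead of scanner_mid; axes as the scanner's, x is the reading direction
- cradle_seat (a point): centre of the charging cradle's floor, 8 mm above the worktop; the grey cradle is fixed and the scanner lies on this floor with its window towards the cradle's x, between two pairs of cheeks (rising 15 mm above the floor, about 48 mm apart, 44 mm ahead of and behind the centre); the middle 60 mm is open at both sides for fingers
- vial_white_mid (a point): centre of the amber sample vial with the white cap, 27 mm across and 60 mm high (this point 30 mm above its foot; glass body up to 48 mm); the blank, read first. x points from the label through the vial to its back, so the label faces -x; z is up. About 35 g. May be absent
- vial_white_label (a point): middle of the barcode label of the white-capped vial, on its -x side, 14 mm from its axis and 26 mm above its foot; axes as the vial's, so the label faces -x
- vial_yellow_mid (a point): centre of the amber sample vial with the yellow cap, 27 mm across and 60 mm high (this point 30 mm above its foot; glass body up to 48 mm); read after white. x points from the label through the vial to its back, so the label faces -x; z is up. About 35 g. May be absent
- vial_yellow_label (a point): middle of the barcode label of the yellow-capped vial, on its -x side, 14 mm from its axis and 26 mm above its foot; axes as the vial's, so the label faces -x
- vial_green_mid (a point): centre of the amber sample vial with the green cap, 27 mm across and 60 mm high (this point 30 mm above its foot; glass body up to 48 mm); read after yellow. x points from the label through the vial to its back, so the label faces -x; z is up. About 35 g. May be absent
- vial_green_label (a point): middle of the barcode label of the green-capped vial, on its -x side, 14 mm from its axis and 26 mm above its foot; axes as the vial's, so the label faces -x
- vial_blue_mid (a point): centre of the amber sample vial with the blue cap, 27 mm across and 60 mm high (this point 30 mm above its foot; glass body up to 48 mm); read after green. x points from the label through the vial to its back, so the label faces -x; z is up. About 35 g. May be absent
- vial_blue_label (a point): middle of the barcode label of the blue-capped vial, on its -x side, 14 mm from its axis and 26 mm above its foot; axes as the vial's, so the label faces -x
- vial_black_mid (a point): centre of the amber sample vial with the black cap, 27 mm across and 60 mm high (this point 30 mm above its foot; glass body up to 48 mm); read last. x points from the label through the vial to its back, so the label faces -x; z is up. About 35 g. May be absent
- vial_black_label (a point): middle of the barcode label of the black-capped vial, on its -x side, 14 mm from its axis and 26 mm above its foot; axes as the vial's, so the label faces -x
- slide_box: green slide box, 39 x 86 x 30 mm; not part of the job, leave it where it is. Origin at the centre of its underside
- caliper: caliper lying flat, 164 mm long; not part of the job, leave it where it is. Origin at the centre of its underside
- petri_dish: clear dish, 60 mm across, 15 mm high; not part of the job, leave it where it is. Origin at the centre of its underside

How it is judged:
On the way, in this order (a step that is already met when the one before it is completed fails the run):
1. the plate is held level by the wedge, hands off (value of joint plate above -0.012 rad and y of wedge_grip in the frame of plate_top between -0.11 and 0.11 m and x of wedge_grip in the frame of plate_top between -0.135 and -0.07 m and contact force between the fingers and anything else below 0.3 N), for 0.3 s.
2. all the vials stand on the level plate, hands off (all of step 1 and x of vial_white_mid in the frame of plate_top between -0.065 and 0.065 m and y of vial_white_mid in the frame of plate_top between -0.115 and 0.115 m and z of vial_white_mid in the frame of plate_top between 0.024 and 0.036 m and angle between each of vial_white_mid, vial_yellow_mid, vial_green_mid, vial_blue_mid, vial_black_mid's own z axis and vertical below 0.04 rad and x of vial_yellow_mid in the frame of plate_top between -0.065 and 0.065 m and y of vial_yellow_mid in the frame of plate_top between -0.115 and 0.115 m and z of vial_yellow_mid in the frame of plate_top between 0.024 and 0.036 m and x of vial_green_mid in the frame of plate_top between -0.065 and 0.065 m and y of vial_green_mid in the frame of plate_top between -0.115 and 0.115 m and z of vial_green_mid in the frame of plate_top between 0.024 and 0.036 m and x of vial_blue_mid in the frame of plate_top between -0.065 and 0.065 m and y of vial_blue_mid in the frame of plate_top between -0.115 and 0.115 m and z of vial_blue_mid in the frame of plate_top between 0.024 and 0.036 m and x of vial_black_mid in the frame of plate_top between -0.065 and 0.065 m and y of vial_black_mid in the frame of plate_top between -0.115 and 0.115 m and z of vial_black_mid in the frame of plate_top between 0.024 and 0.036 m), for 0.2 s.
3. the white-capped vial is scanned on the plate, scanner held steady (x of vial_white_mid in the frame of plate_top between -0.065 and 0.065 m and y of vial_white_mid in the frame of plate_top between -0.115 and 0.115 m and z of vial_white_mid in the frame of plate_top between 0.024 and 0.036 m and angle between vial_white_mid's own z axis and vertical below 0.04 rad and x of vial_white_label in the frame of scanner_window between 0.03 and 0.12 m and y of vial_white_label in the frame of scanner_window between -0.01 and 0.01 m and z of vial_white_label in the frame of scanner_window between -0.01 and 0.01 m and angle between the x axis of scanner_window and the x axis of vial_white_mid, either way round below 0.35 rad and x of scanner_window in the frame of vial_white_mid below -0.03 m), for 0.8 s.
4. the yellow-capped vial is scanned on the plate, scanner held steady (x of vial_yellow_mid in the frame of plate_top between -0.065 and 0.065 m and y of vial_yellow_mid in the frame of plate_top between -0.115 and 0.115 m and z of vial_yellow_mid in the frame of plate_top between 0.024 and 0.036 m and angle between vial_yellow_mid's own z axis and vertical below 0.04 rad and x of vial_yellow_label in the frame of scanner_window between 0.03 and 0.12 m and y of vial_yellow_label in the frame of scanner_window between -0.01 and 0.01 m and z of vial_yellow_label in the frame of scanner_window between -0.01 and 0.01 m and angle between the x axis of scanner_window and the x axis of vial_yellow_mid, either way round below 0.35 rad and x of scanner_window in the frame of vial_yellow_mid below -0.03 m), for 0.8 s.
5. the green-capped vial is scanned on the plate, scanner held steady (x of vial_green_mid in the frame of plate_top between -0.065 and 0.065 m and y of vial_green_mid in the frame of plate_top between -0.115 and 0.115 m and z of vial_green_mid in the frame of plate_top between 0.024 and 0.036 m and angle between vial_green_mid's own z axis and vertical below 0.04 rad and x of vial_green_label in the frame of scanner_window between 0.03 and 0.12 m and y of vial_green_label in the frame of scanner_window between -0.01 and 0.01 m and z of vial_green_label in the frame of scanner_window between -0.01 and 0.01 m and angle between the x axis of scanner_window and the x axis of vial_green_mid, either way round below 0.35 rad and x of scanner_window in the frame of vial_green_mid below -0.03 m), for 0.8 s.
6. the blue-capped vial is scanned on the plate, scanner held steady (x of vial_blue_mid in the frame of plate_top between -0.065 and 0.065 m and y of vial_blue_mid in the frame of plate_top between -0.115 and 0.115 m and z of vial_blue_mid in the frame of plate_top between 0.024 and 0.036 m and angle between vial_blue_mid's own z axis and vertical below 0.04 rad and x of vial_blue_label in the frame of scanner_window between 0.03 and 0.12 m and y of vial_blue_label in the frame of scanner_window between -0.01 and 0.01 m and z of vial_blue_label in the frame of scanner_window between -0.01 and 0.01 m and angle between the x axis of scanner_window and the x axis of vial_blue_mid, either way round below 0.35 rad and x of scanner_window in the frame of vial_blue_mid below -0.03 m), for 0.8 s.
7. the black-capped vial is scanned on the plate, scanner held steady (x of vial_black_mid in the frame of plate_top between -0.065 and 0.065 m and y of vial_black_mid in the frame of plate_top between -0.115 and 0.115 m and z of vial_black_mid in the frame of plate_top between 0.024 and 0.036 m and angle between vial_black_mid's own z axis and vertical below 0.04 rad and x of vial_black_label in the frame of scanner_window between 0.03 and 0.12 m and y of vial_black_label in the frame of scanner_window between -0.01 and 0.01 m and z of vial_black_label in the frame of scanner_window between -0.01 and 0.01 m and angle between the x axis of scanner_window and the x axis of vial_black_mid, either way round below 0.35 rad and x of scanner_window in the frame of vial_black_mid below -0.03 m), for 0.8 s.
At the end, for the whole second after the job is handed in: the scanner lies in its cradle (within 12 mm along, 9 mm across, 0.2 rad, window forward), the wedge holds the plate level within 0.012 rad, and every vial stands upright (within 0.04 rad) on the plate, all released and at rest (all of step 2 and x of scanner_mid in the frame of cradle_seat between -0.012 and 0.012 m and y of scanner_mid in the frame of cradle_seat between -0.009 and 0.009 m and z of scanner_mid in the frame of cradle_seat between 0.009 and 0.017 m and angle between the x axis of scanner_mid and the x axis of cradle_seat, either way round below 0.2 rad and x of scanner_window in the frame of cradle_seat above 0.04 m and linear speed of scanner below 0.02 m/s); the robot touches nothing.
It fails at once if a bystander is moved by more than 25 mm (distance of any of slide_box, caliper, petri_dish from where it was at the start of the episode above 0.025 m).
Of vial_white, vial_yellow, vial_green, vial_blue, vial_black only 3 to 5 are there at a start; the rules pass over those that are not, and their reading is None.
At some moment in a run one of wedge may be knocked a few centimetres aside while the robot is not near it.
It also fails if it takes over 210 s, if anything falls off the work surface, if the arm or the gripper's body presses on something with over 40 N, if the wrist force passes 120 N, or if a joint passes its speed limit or range.

## Working session

There is one attempt and no reset: what is moved stays moved. The work goes in short steps, Python scripts to look and compute and a tool call to move; the robot and the scene stay as the last step left them, time stands still between calls to the robot, and variables do not carry over. Pictures are saved under pics/ and viewed, at most 14 in all, crops included, and the job is handed in when it is done.

Besides the shell and the picture viewer there is one more tool, called as name([rows], argument=value, ...), one row to a line, values as JSON. play_rows: Moves the arm, as the interface text tells. Its arguments: {"type":"object","properties":{"rows":{"type":"array","items":{"type":"array"}},"grip_force":{"type":"number"}},"required":["rows"]}

```bash
mkdir -p pics; ls; python3 - <<'E'
from station import *
import cv2
print(sense())
for n in ("scene","side","wrist"):
    print(n,get_calibration(n))
ims=[]
for n in ("scene","side","wrist"):
    p,d=snapshot(n); cv2.imwrite(f'pics/{n}0.png',p[:,:,::-1]); 
    import numpy as np; np.savez(f'{n}0.npz',p=p,d=d)
    print(n,d.min(),d.max(),(d>0).mean())
E
```

```text
pics
{'t': 0.0, 'q': array([-1.43946747e+00,  5.28467482e-01,  1.43389355e+00,  2.23377144e-05,
        1.18138897e+00, -1.78505230e-01]), 'qd': array([ 8.10723620e-04, -2.55004137e-05, -1.35137250e-03, -1.56625370e-03,
        1.12543323e-03,  3.75138753e-04]), 'tau': array([ 1.47212817e-03, -4.42347550e+01, -1.78026885e+01, -1.72851992e-04,
        8.22068949e-03, -1.29334879e-06]), 'tcp_pos': array([ 0.1904948 , -0.59447798,  0.21173563]), 'tool_rot': array([ 9.88024415e-01,  1.54293847e-01,  3.57668271e-05, -1.07812967e-03]), 'force': array([ 0.1891049 , -1.09816378, -0.84881508]), 'ft_torque': array([ 0.06058331, -0.04328471, -0.06008599]), 'gripper_force': 0.0, 'finger_gap': 1.0004719344106294}
scene {'vfov': 42.83273400606011, 'cx': 251.27575743522434, 'cy': 197.16448898946842, 'k1': -0.0004903935607796551, 'xyz': array([0.04294419, 0.90034922, 0.9133181 ]), 'attitude': array([-0.25058264,  0.86890601, -0.40920686,  0.1214925 ])}
side {'vfov': 45.31968439586419, 'cx': 250.5408498204061, 'cy': 193.2897782380512, 'k1': 0.004229127843161802, 'xyz': array([ 0.18725315, -1.09588746,  0.72730051]), 'attitude': array([ 0.8486999 , -0.1607416 ,  0.08908156, -0.49591844])}
wrist {'vfov': 67.23247550427453, 'cx': 253.27246935085216, 'cy': 198.559154134122, 'k1': 0.0010107037411243034, 'xyz': array([ 0.26770173, -0.56974672,  0.37465423]), 'attitude': array([ 0.79713139, -0.58160134, -0.09631452,  0.13055628])}
scene 0.0 3.2974591 0.9959615071614584
side 0.0 3.9993947 0.9941457112630209
wrist 0.0 1.6983021 0.9957784016927084
```

View pics/scene0.png

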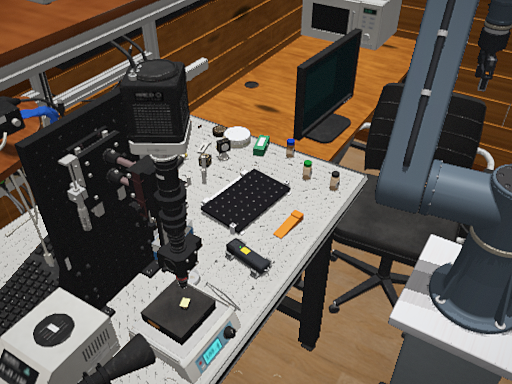

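View pics/side0.png

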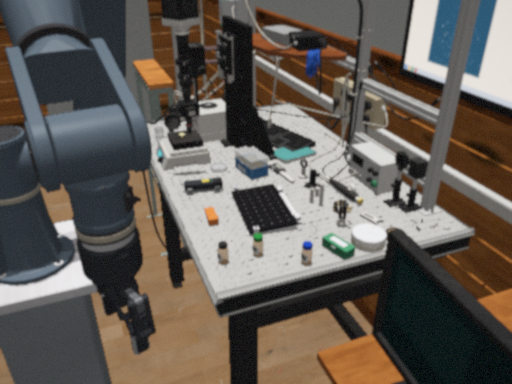

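```bash
cat > h.py <<'E'
from station import *
import numpy as np, cv2
from scipy.spatial.transform import Rotation as R
def intr(c):
    f=192/np.tan(np.radians(c['vfov'])/2); return np.array([[f,0,c['cx']],[0,f,c['cy']],[0,0,1]])
def cloud(d,c):
    """world points (h,w,3) from depth"""
    K=intr(c); v,u=np.mgrid[0:384,0:512].astype(float)
    n=cv2.undistortPoints(np.stack([u,v],-1).reshape(-1,1,2),K,np.array([c['k1'],0,0,0.])).reshape(384,512,2)
    P=np.dstack([n,np.ones((384,512))])*d[...,None]
    return P@R.from_quat(c['attitude']).as_matrix().T+c['xyz']
def ray(u,v,z,c):
    n=cv2.undistortPoints(np.array([[[u,v]]],float),intr(c),np.array([c['k1'],0,0,0.])).ravel()
    r=R.from_quat(c['attitude']).as_matrix()@np.array([n[0],n[1],1]); t=(z-c['xyz'][2])/r[2]
    return c['xyz']+t*r
def proj(p,c):
    q=R.from_quat(c['attitude']).inv().apply(np.atleast_2d(p)-c['xyz'])
    return cv2.projectPoints(q,np.zeros(3),np.zeros(3),intr(c),np.array([c['k1'],0,0,0.]))[0].reshape(-1,2)
def ortho(views,x0,x1,y0,y1,mm=1.0,zmax=0.1):
    """top view: image rows = x decreasing downward (x up), columns = y decreasing to the right"""
    h,w=int((x1-x0)*1000/mm),int((y1-y0)*1000/mm); im=np.zeros((h,w,3),np.uint8); Z=np.full((h,w),-1.)
    for p,d,c in views:
        W=cloud(d,c); m=(d>0)&(W[...,2]<zmax)&(W[...,2]>-.02)
        P=W[m];C=p[m]; o=np.argsort(P[:,2]);P=P[o];C=C[o]
        i=((x1-P[:,0])*1000/mm).astype(int); j=((y1-P[:,1])*1000/mm).astype(int)
        k=(i>=0)&(i<h)&(j>=0)&(j<w); i,j,P,C=i[k],j[k],P[k],C[k]
        up=P[:,2]>Z[i,j]-.002
        im[i[up],j[up]]=C[up]; Z[i[up],j[up]]=P[up,2]
    return im,Z
E
python3 - <<'E'
from h import *
vs=[]
for n in ("scene","side"):
    f=np.load(n+'0.npz'); vs.append((f['p'],f['d'],get_calibration(n)))
im,Z=ortho(vs,.3,1.0,-.55,.45,2)
im=cv2.dilate(im,np.ones((2,2)))
im=cv2.resize(im,None,fx=1.6,fy=1.6,interpolation=0)
cv2.imwrite('pics/top0.png',im[:,:,::-1]); print(im.shape)
E
```

```text
(560, 800, 3)
```

View pics/top0.png

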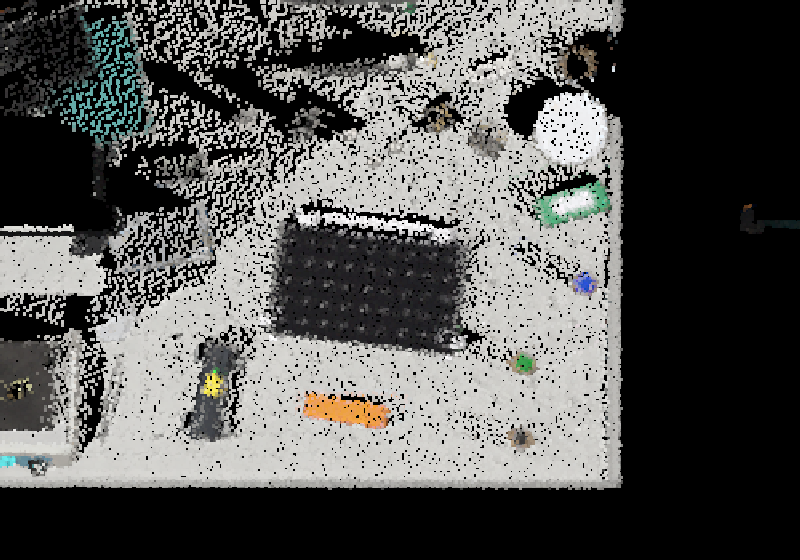

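```bash
cat >> h.py <<'E'
def goto(x,y,z,yaw=None):
    """delta in the tool's axes (mm), then yaw turn about tool z (deg), from measured pose; yaw = world heading of tool x"""
    s=sense(); T=R.from_quat(s['tool_rot']); X=T.as_matrix()[:,0]
    cur=np.degrees(np.arctan2(X[1],X[0]))
    d=T.inv().apply(np.array([x,y,z])-s['tcp_pos'])*1000
    print('shift',d.round(1),'curyaw',round(cur,2),'tilt z',T.as_matrix()[:,2].round(4),
      'turn',None if yaw is None else round(-((yaw-cur+180)%360-180),2))
E
python3 - <<'E'
from h import *
vs=[]
for n in ("scene","side"):
    f=np.load(n+'0.npz'); vs.append((f['p'],f['d'],get_calibration(n)))
im,Z=ortho(vs,.3,1.0,-.55,.45,2)
hsv=cv2.cvtColor(im,cv2.COLOR_RGB2HSV)
def blob(name,m,zlo=-.01):
    m=(m&(Z>zlo)).astype(np.uint8); n,l,st,ce=cv2.connectedComponentsWithStats(cv2.dilate(m,np.ones((3,3))))
    i=1+np.argmax(st[1:,4]); ii,jj=np.where((l==i)&(m>0)); xy=np.c_[1-ii*.002-.001,.45-jj*.002-.001]
    r=cv2.minAreaRect(xy.astype(np.float32)); print(name,len(xy),xy.mean(0).round(4),'rect',np.round(r[0],4),np.round(r[1],4),round(r[2],1),'z',np.percentile(Z[ii,jj],[5,50,95]).round(4)); return xy,Z[ii,jj]
H,S,V=hsv[...,0].astype(int),hsv[...,1],hsv[...,2]
xy,z=blob('orange',(H>8)&(H<20)&(S>140)&(V>150))
for a in np.arange(xy[:,1].min(),xy[:,1].max(),.01):
    k=(xy[:,1]>=a)&(xy[:,1]<a+.01); print('  y',round(a,3),xy[k,0].mean().round(4),np.median(z[k]).round(4))
blob('green',(H>50)&(H<75)&(S>120)&(Z>.035))
blob('blue',(H>110)&(H<130)&(S>120),.03)
X,Y=np.meshgrid(1-np.arange(350)*.002-.001,.45-np.arange(500)*.002-.001,indexing='ij')
blob('blackvial',(Z>.045)&(X<.5)&(Y<-.1)&(Y>-.3))
xy,z=blob('plate',(V<70)&(Z>.005)&(X>.54)&(X<.75)&(Y>-.2)&(Y<.13))
blob('yellowkey',(H>24)&(H<34)&(S>120)&(X<.6))
blob('scanner',(V<110)&(Z>.012)&(X<.6)&(Y>.13)&(Y<.22))
c=get_calibration('wrist');s=sense();T=R.from_quat(s['tool_rot'])
print('cam in tool',T.inv().apply(c['xyz']-s['tcp_pos']),(T.inv()*R.from_quat(c['attitude'])).as_matrix().round(3))
goto(.42,-.08,.38,0)
E
```

```text
orange 308 [0.4862 0.0168] rect [0.4875 0.0184] [0.1054 0.0308] 80.0 z [0.0033 0.0136 0.0251]
  y -0.035 0.4807 0.0225
  y -0.025 0.4799 0.0243
  y -0.015 0.4826 0.0225
  y -0.005 0.4834 0.0177
  y 0.005 0.4847 0.0143
  y 0.015 0.4861 0.0127
  y 0.025 0.4887 0.0108
  y 0.035 0.4913 0.0083
  y 0.045 0.4908 0.0067
  y 0.055 0.4927 0.0051
  y 0.065 0.4944 0.0025
green 68 [ 0.5455 -0.2025] rect [ 0.5451 -0.2028] [0.0219 0.0278] 6.3 z [0.0554 0.0595 0.0629]
blue 66 [ 0.6454 -0.2808] rect [ 0.647 -0.281] [0.028 0.024] 90.0 z [0.0537 0.0598 0.0623]
blackvial 95 [ 0.4522 -0.1997] rect [ 0.453 -0.199] [0.024 0.028] 0.0 z [0.0487 0.0584 0.0608]
plate 3605 [ 0.6371 -0.0085] rect [ 0.6399 -0.0079] [0.2498 0.1479] 83.7 z [0.0145 0.0194 0.0242]
yellowkey 44 [0.5202 0.1845] rect [0.5204 0.1843] [0.0207 0.0247] 80.5 z [0.0325 0.0355 0.0383]
scanner 673 [0.5085 0.1861] rect [0.5112 0.1791] [0.0669 0.1275] 85.4 z [0.0156 0.032  0.0359]
cam in tool [ 0.08116394 -0.00034984 -0.16291326] [[ 0.    -0.947 -0.321]
 [ 1.    -0.     0.001]
 [-0.001 -0.321  0.947]]
shift [ 375.5 -420.5 -167.2] curyaw 17.75 tilt z [-2.0e-04  1.7e-03 -1.0e+00] turn 17.75
```

play_rows([
  [[0, 0, 0], [23, -21.2, -5.9], 0],
  [[0, 0, 0], [23, -21.2, -5.9], 0],
  [[0, 0, 0], [23, -21.2, -5.9], 0],
  [[0, 0, 0], [23, -21.2, -5.9], 0],
  [[0, 0, 0], [23, -21.2, -5.9], 0],
  [[0, 0, 0], [23, -21.2, -5.9], 0],
  [[0, 0, 0], [23, -21.2, -5.9], 0],
  [[0, 0, 0], [23, -21.2, -5.9], 0],
  [[0, 0, 0], [23, -21.2, -5.9], 0],
  [[0, 0, 0], [23, -21.2, -5.9], 0],
])

```text
t: 0.98
tcp_pos: [0.3453, -0.3216, 0.2718]
tool_rot: [0.988, 0.154, -0.0, -0.0]
force: [0.9, -0.5, -0.3]
finger_gap: 0.996
gripper_force: 0.0
```

play_rows([
  [[0, 0, 0], [23, -21.2, -5.9], 0],
  [[0, 0, 0], [23, -21.2, -5.9], 0],
  [[0, 0, 0], [23, -21.2, -5.9], 0],
  [[0, 0, 0], [23, -21.2, -5.9], 0],
  [[0, 0, 0], [23, -21.2, -5.9], 0],
  [[0, 0, 0], [23, -21.2, -5.9], 0],
  [[0, 0, 0], [23, -21.2, -5.9], 0],
  [[0, 0, 0], [23, -21.2, -5.9], 0],
  [[0, 0, 0], [23, -21.2, -5.9], 0],
  [[0, 0, 0], [23, -21.2, -5.9], 0],
])

```text
t: 1.82
tcp_pos: [0.4997, -0.0495, 0.3308]
tool_rot: [0.988, 0.154, -0.0, -0.0]
force: [0.7, 0.1, -0.4]
finger_gap: 1.001
gripper_force: 0.0
```

play_rows([
  [[0, 0, -6.9], [0, 0, 0], 0],
  [[0, 0, -6.9], [0, 0, 0], 0],
  [[0, 0, -6.9], [0, 0, 0], 0],
  [[0, 0, -6.9], [0, 0, 0], 0],
  [[0, 0, -6.9], [0, 0, 0], 0],
  [[0, 0, -6.9], [0, 0, 0], 0],
  [[0, 0, -6.9], [0, 0, 0], 0],
  [[0, 0, -6.9], [0, 0, 0], 0],
  [[0, 0, -6.9], [0, 0, 0], 0],
  [[0, 0, 0], [0, 0, 0], 0],
  [[0, 0, 0], [0, 0, 0], 0],
])

```text
t: 2.73
tcp_pos: [0.4992, -0.0511, 0.3305]
tool_rot: [0.768, 0.641, -0.0, -0.0]
force: [0.5, -0.3, 0.5]
finger_gap: 1.005
gripper_force: 0.0
```

```bash
cat >> h.py <<'E'
def look(n,save=None):
    c=get_calibration(n); p,d=snapshot(n)
    if save: cv2.imwrite(f'pics/{save}.png',p[:,:,::-1]); np.savez(save+'.npz',p=p,d=d,**c)
    return p,d,c
E
python3 - <<'E'
from h import *
s=sense(); print(s['t'],s['tcp_pos'],s['force'],s['q'])
p,d,c=look('wrist','w1')
E
```

```text
2.7333 [ 0.49919305 -0.05107947  0.33049537] [ 0.48435947 -0.25164177  0.50893147] [-3.25016569e-01  2.30641673e-01  1.57139394e+00 -2.17486072e-06
  1.34010717e+00 -1.44856720e-01]
```

View pics/w1.png

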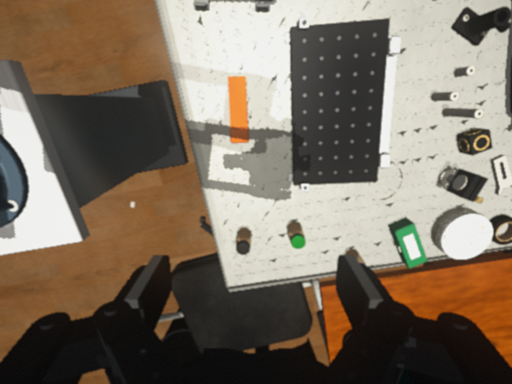

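```bash
cat >> h.py <<'E'
def wedge(p,d,c):
    W=cloud(d,c); h=cv2.cvtColor(p,cv2.COLOR_RGB2HSV)
    m=(h[...,0]>3)&(h[...,0]<20)&(h[...,1]>150)&(h[...,2]>110)&(d>0)&(W[...,2]<.04)&(W[...,2]>-.005)&(W[...,0]>.35)&(W[...,0]<.8)
    n,l,st,ce=cv2.connectedComponentsWithStats(m.astype(np.uint8)); m=l==1+np.argmax(st[1:,4]); P=W[m]
    top=P[P[:,2]>.0215]; r=cv2.minAreaRect(P[:,:2].astype(np.float32)); rt=cv2.minAreaRect(top[:,:2].astype(np.float32))
    v=np.linalg.svd(P[:,:2]-P[:,:2].mean(0),full_matrices=False)[2][0]; v*=np.sign(v@(P[:,:2].mean(0)-top[:,:2].mean(0)))
    t=P[:,:2]@v
    print('wedge rect',np.round(r[0],4),np.round(r[1],4),'block',top[:,:2].mean(0).round(4),np.round(rt[0],4),np.round(rt[1],4),'heading',round(np.degrees(np.arctan2(v[1],v[0])),2),'len',np.ptp(t).round(4),'z',np.percentile(P[:,2],[1,50,99]).round(4))
    return P
def plate(p,d,c):
    W=cloud(d,c); m=(p.max(2)<75)&(d>0)&(W[...,2]<.035)&(W[...,2]>.010)&(W[...,0]>.5)&(W[...,0]<.78)&(abs(W[...,1])<.2)
    m=cv2.morphologyEx(m.astype(np.uint8),cv2.MORPH_OPEN,np.ones((3,3)))
    n,l,st,ce=cv2.connectedComponentsWithStats(m); P=W[l==1+np.argmax(st[1:,4])]
    r=cv2.minAreaRect(P[:,:2].astype(np.float32)); b=cv2.boxPoints(r)
    A=np.c_[P[:,:2]-P[:,:2].mean(0),np.ones(len(P))]; g=np.linalg.lstsq(A,P[:,2],rcond=None)[0]
    print('plate',np.round(r[0],4),np.round(r[1],4),round(r[2],2),'slope',g.round(4),'box',b.round(4).tolist())
E
python3 - <<'E'
from h import *
f=np.load('w1.npz'); a=(f['p'],f['d'],{k:f[k] if f[k].ndim else float(f[k]) for k in ('vfov','cx','cy','k1','xyz','attitude')})
wedge(*a); plate(*a)
p,d,c=a; W=cloud(d,c); h=cv2.cvtColor(p,cv2.COLOR_RGB2HSV)
print('table z',np.median(W[30:60,180:230,2]))
for n,(u,v) in dict(black=(243,243),green=(297,240),thing=(207,224)).items():
    q=W[v-22:v+22,u-18:u+18].reshape(-1,3); q=q[(q[:,2]>.053)&(q[:,2]<.066)]
    if len(q): print(n,len(q),q.mean(0).round(4), (q[:,:2].max(0)+q[:,:2].min(0)).round(4)/2)
    print(W[v,u].round(4))
goto(.487,-.02,.06,80)
E
```

```text
wedge rect [0.4863 0.0211] [0.0981 0.0265] block [ 0.481 -0.016] [ 0.4813 -0.0139] [0.0279 0.0257] heading 82.1 len 0.0981 z [0.0046 0.015  0.0267]
plate [ 0.6393 -0.0056] [0.2372 0.1404] 82.14 slope [ 0.0597 -0.0073  0.0217] box [[0.5534999966621399, -0.11349999904632568], [0.6927000284194946, -0.13269999623298645], [0.7250999808311462, 0.1023000031709671], [0.5860000252723694, 0.12150000035762787]]
table z 0.001648115860094751
black 161 [ 0.4533 -0.1961  0.0604] [ 0.4531  -0.19725]
[ 0.4553 -0.1881  0.0607]
green 188 [ 0.5457 -0.1998  0.0616] [ 0.5459  -0.20145]
[ 0.5446 -0.1979  0.0623]
[ 0.1852 -0.4943 -0.8123]
shift [ 28.4 -17.5 270.6] curyaw 79.69 tilt z [-4.e-04  1.e-04 -1.e+00] turn -0.31
```

play_rows([
  [[0, 0, -2.3], [0, 0, 0], 0],
  [[0, 0, 0], [14.4, -12.3, 30], 0],
  [[0, 0, 0], [14.4, -12.3, 30], 0],
  [[0, 0, 0], [0, 0, 34], 0],
  [[0, 0, 0], [0, 0, 34], 0],
  [[0, 0, 0], [0, 0, 34], 0],
  [[0, 0, 0], [0, 0, 34], 0],
  [[0, 0, 0], [0, 0, 34], 0],
  [[0, 0, 0], [0, 0, 34], 0],
  [[0, 0, 0], [0, 0, 0], 0],
  [[0, 0, 0], [0, 0, 0], 0],
], grip_force=40)

```text
t: 3.7
tcp_pos: [0.4777, -0.019, 0.0654]
tool_rot: [0.754, 0.656, -0.001, -0.002]
force: [0.4, 0.1, -0.1]
finger_gap: 0.997
gripper_force: 0.0
```

```bash
python3 - <<'E'
from h import *
a=look('wrist','w2'); P=wedge(*a); goto(.4809,-.0175,.009,82)
E
```

```text
wedge rect [0.4877 0.0328] [0.0768 0.0271] block [ 0.4888 -0.0045] [ 0.4864 -0.0049] [0.0167 0.0023] heading 81.93 len 0.0768 z [0.0046 0.0124 0.0208]
shift [ 2.1  1.3 58.1] curyaw 82.09 tilt z [-3.e-04  1.e-04 -1.e+00] turn 0.09
```

View pics/w2.png

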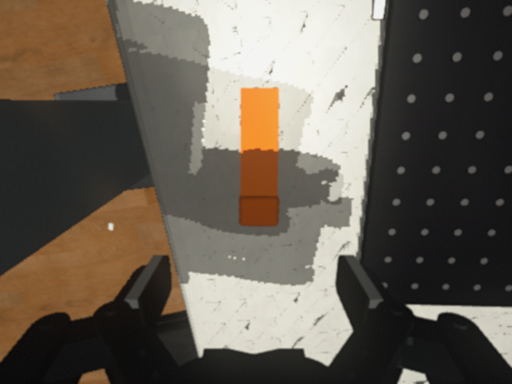

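```bash
python3 - <<'E'
from h import *
f=np.load('w2.npz'); c={k:f[k] if f[k].ndim else float(f[k]) for k in ('vfov','cx','cy','k1','xyz','attitude')}
W=cloud(f['d'],c)
for v in range(86,232,8): print(v,W[v,259].round(4))
print([W[211,u].round(4).tolist() for u in (240,243,275,278)])
print(proj([[.4809,-.0175,.024],[.4777,-.019,.0654],[.4777,-.019,.0]],c))
E
```

```text
86 [0.493  0.0723 0.0021]
94 [0.4922 0.0667 0.0054]
102 [0.4914 0.0613 0.0071]
110 [0.4907 0.0558 0.0072]
118 [0.49   0.0502 0.0082]
126 [0.4892 0.0446 0.0091]
134 [0.4884 0.0392 0.0117]
142 [0.4877 0.0334 0.012 ]
150 [0.4869 0.0278 0.0135]
158 [0.4861 0.0222 0.0154]
166 [0.4854 0.0166 0.017 ]
174 [0.4846 0.0109 0.0185]
182 [0.4838 0.0048 0.0186]
190 [ 0.483  -0.0009  0.0203]
198 [ 0.4823 -0.0058  0.0245]
206 [ 0.4815 -0.0114  0.0263]
214 [ 0.4807 -0.0179  0.0259]
222 [ 0.4798 -0.0243  0.0263]
230 [ 0.4778 -0.0423  0.0016]
[[0.4666, -0.0144, 0.0237], [0.469, -0.0143, 0.0249], [0.4929, -0.0175, 0.0252], [0.4952, -0.0186, 0.023]]
[[259.20314326 212.50660334]
 [255.41004239 239.5924326 ]
 [255.24517653 204.1822568 ]]
```

play_rows([
  [[0, 0, 0], [1.5, 0.7, 14], 0],
  [[0, 0, 0], [1.5, 0.7, 14], 0],
  [[0, 0, 0], [0, 0, 14], 0],
  [[0, 0, 0], [0, 0, 13], 0],
  [[0, 0, 0], [0, 0, 0], 0],
  [[0, 0, 0], [0, 0, 0], 0.8],
  [[0, 0, 0], [0, 0, 0], 1],
  [[0, 0, 0], [0, 0, 0], 1],
  [[0, 0, 0], [0, 0, 0], 1],
  [[0, 0, 0], [0, 0, 0], 1],
  [[0, 0, 0], [0, 0, 0], 1],
  [[0, 0, 0], [0, 0, 0], 1],
])

```text
t: 4.75
tcp_pos: [0.4808, -0.0165, 0.0119]
tool_rot: [0.754, 0.657, 0.0, 0.0]
force: [-0.7, 1.4, -0.3]
finger_gap: 0.007
gripper_force: 0.0
```

```bash
python3 - <<'E'
from h import *
a=look('wrist','w3'); P=wedge(*a); print(sense()['finger_gap'])
E
```

```text
wedge rect [0.4871 0.0327] [0.0776 0.0287] block [ 0.4811 -0.0026] [ 0.4838 -0.0029] [0.0023 0.0226] heading 82.04 len 0.0776 z [0.0043 0.0123 0.0207]
0.0036195210294513234
```

View pics/w3.png

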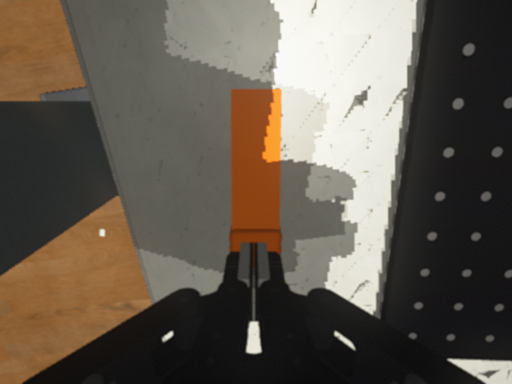

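```bash
python3 - <<'E'
from h import *
f=np.load('w3.npz'); c={k:f[k] if f[k].ndim else float(f[k]) for k in ('vfov','cx','cy','k1','xyz','attitude')}
W=cloud(f['d'],c)
for u in (245,255,264):
  for v in range(220,340,8): print(u,v,W[v,u].round(4), f['d'][v,u].round(3))
print(proj([[.4808,-.0165,.012],[.4808,-.0165,.004],[.481,-.0165,.024]],c))
s=sense();print(s['force'],s['ft_torque'],s['tcp_pos'],s['gripper_force'])
E
```

```text
245 220 [0.477  0.0008 0.0198] 0.168
245 228 [ 0.4763 -0.0041  0.0201] 0.169
245 236 [ 0.476  -0.0072  0.0244] 0.166
245 244 [ 0.4766 -0.0053  0.0379] 0.153
245 252 [ 0.477  -0.0045  0.048 ] 0.143
245 260 [ 0.4771 -0.0049  0.055 ] 0.136
245 268 [ 0.4772 -0.0057  0.0606] 0.131
245 276 [ 0.4774 -0.0055  0.0672] 0.125
245 284 [ 0.4778 -0.0038  0.0754] 0.117
245 292 [ 0.478  -0.0038  0.0806] 0.112
245 300 [ 0.478  -0.0042  0.0849] 0.108
245 308 [ 0.4778 -0.006   0.0871] 0.106
245 316 [ 0.4763 -0.0152  0.0805] 0.115
245 324 [ 0.4759 -0.0181  0.0816] 0.115
245 332 [ 0.4752 -0.023   0.0806] 0.118
255 220 [ 4.827e-01 -3.000e-04  1.920e-02] 0.169
255 228 [ 0.4821 -0.005   0.02  ] 0.169
255 236 [ 0.4817 -0.0077  0.025 ] 0.165
255 244 [ 0.4818 -0.006   0.0381] 0.152
255 252 [ 0.4818 -0.006   0.0464] 0.145
255 260 [ 0.4818 -0.0059  0.0543] 0.137
255 268 [ 0.4816 -0.0065  0.0603] 0.132
255 276 [ 0.4817 -0.0054  0.0683] 0.124
255 284 [ 0.4812 -0.009   0.0688] 0.124
255 292 [ 0.4808 -0.0124  0.0697] 0.125
255 300 [ 0.4802 -0.0164  0.0698] 0.126
255 308 [ 0.4796 -0.0212  0.0691] 0.128
255 316 [ 0.47
[... 204 characters left out ...]
.0078  0.0261] 0.164
264 244 [ 0.4866 -0.0064  0.0384] 0.152
264 252 [ 0.4863 -0.0065  0.0467] 0.144
264 260 [ 0.486  -0.006   0.0551] 0.136
264 268 [ 0.4858 -0.0062  0.0617] 0.13
264 276 [ 0.4855 -0.0063  0.0677] 0.124
264 284 [ 0.4854 -0.0057  0.0742] 0.118
264 292 [ 0.4852 -0.0052  0.0801] 0.112
264 300 [ 0.4851 -0.0051  0.085 ] 0.108
264 308 [ 0.4849 -0.005   0.0894] 0.103
264 316 [ 0.4847 -0.0054  0.093 ] 0.1
264 324 [ 0.4843 -0.0094  0.0923] 0.102
264 332 [ 0.4829 -0.0229  0.0818] 0.116
[[255.3590437  239.58505013]
 [255.27083207 233.99188614]
 [255.84450159 248.87265305]]
[0.11235277 0.46966063 0.32929121] [ 0.00570679  0.00695508 -0.00689429] [ 0.48074526 -0.01648382  0.01177064] 0.0
```

```bash
python3 - <<'E'
from h import *
out=[]
for n in ('side','scene'):
    p,d,c=look(n,n+'3'); W=cloud(d,c)
    m=(d>0)&(abs(W[...,0]-.4808)<.03)&(abs(W[...,1]+.0165)<.05)&(W[...,2]>.003)
    dark=m&(p.max(2)<90)
    print(n,m.sum(),np.histogram(W[dark][:,2],bins=np.arange(0,.12,.01))[0])
    u,v=proj([[.4808,-.0165,.02]],c)[0].astype(int)
    out.append(cv2.resize(p[v-45:v+45,u-50:u+50],None,fx=4,fy=4,interpolation=0))
cv2.imwrite('pics/c3.png',np.hstack(out)[:,:,::-1])
E
```

```text
side 1910 [ 0  0  0  7 23 31 28 36 75 33 31]
scene 1743 [ 0  0  0 10 21 22 20 35 72 33 39]
```

View pics/c3.png

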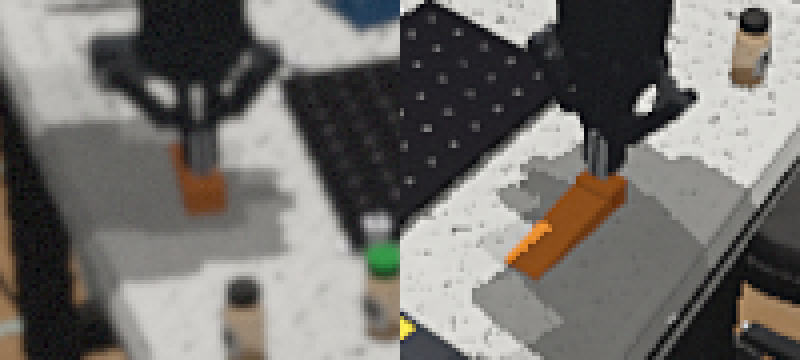

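play_rows([
  [[0, 0, 0], [0, 0, 0.7], 1],
  [[0, 0, 0], [0, 0, 0.7], 1],
  [[0, 0, 0], [0, 0, 0.7], 1],
  [[0, 0, 0], [0, 0, 0], 1],
])

```text
t: 5.23
tcp_pos: [0.4806, -0.0165, 0.0094]
tool_rot: [0.754, 0.657, -0.0, -0.0]
force: [0.9, -0.1, 0.3]
finger_gap: 0.003
gripper_force: 0.0
```

play_rows([
  [[0, 0, 0], [0, 0, 0.7], 1],
  [[0, 0, 0], [0, 0, 0.7], 1],
  [[0, 0, 0], [0, 0, 0.7], 1],
  [[0, 0, 0], [0, 0, 0], 1],
])

```text
t: 5.57
tcp_pos: [0.4807, -0.0165, 0.0074]
tool_rot: [0.754, 0.657, -0.0, -0.0]
force: [0.0, -0.3, -0.8]
finger_gap: 0.002
gripper_force: 0.0
```

play_rows([
  [[0, 0, 0], [0, 0, 0.7], 1],
  [[0, 0, 0], [0, 0, 0.7], 1],
  [[0, 0, 0], [0, 0, 0.6], 1],
  [[0, 0, 0], [0, 0, 0], 1],
])

```text
t: 5.9
tcp_pos: [0.4808, -0.0165, 0.0055]
tool_rot: [0.754, 0.657, -0.0, 0.0]
force: [0.8, -0.4, 0.5]
finger_gap: -0.0
gripper_force: 0.1
```

```bash
python3 - <<'E'
from h import *
p,d,c=look('wrist'); W=cloud(d,c)
print(sense()['tcp_pos'])
for u in (245,264):
  for v in range(228,262,3): print(u,v,W[v,u].round(4), p[v,u])
E
```

```text
[ 0.4807668  -0.01648913  0.00549846]
245 228 [ 0.4768 -0.0015  0.0197] [141  66  17]
245 231 [ 0.4766 -0.0031  0.0202] [141  66  18]
245 234 [ 0.4764 -0.0044  0.0214] [100  45  13]
245 237 [ 0.4765 -0.0046  0.0246] [114  53  16]
245 240 [ 0.4762 -0.0063  0.025 ] [129  57  14]
245 243 [ 0.4765 -0.0052  0.0306] [78 65 57]
245 246 [ 0.4767 -0.0051  0.0343] [69 66 62]
245 249 [ 0.4766 -0.0056  0.0366] [69 67 62]
245 252 [ 0.4768 -0.0052  0.0404] [68 66 62]
245 255 [ 0.4769 -0.0049  0.0439] [68 65 62]
245 258 [ 0.477  -0.0049  0.0466] [68 66 62]
245 261 [ 0.4771 -0.0047  0.0498] [68 66 64]
264 228 [ 0.4874 -0.0034  0.0187] [141  66  17]
264 231 [ 0.4871 -0.0049  0.0194] [141  66  17]
264 234 [ 0.487  -0.0059  0.0213] [102  46  14]
264 237 [ 0.4868 -0.0062  0.0244] [115  52  15]
264 240 [ 0.4866 -0.0077  0.0251] [131  58  14]
264 243 [ 0.4866 -0.0062  0.0313] [79 63 54]
264 246 [ 0.4864 -0.0065  0.034 ] [70 66 63]
264 249 [ 0.4863 -0.0068  0.0367] [69 68 64]
264 252 [ 0.4862 -0.0062  0.0409] [68 66 63]
264 255 [ 0.4861 -0.0065  0.0433] [68 67 62]
264 258 [ 0.486  -0.0066  0.0459] [67 65 61]
264 261 [ 0.4859 -0.0059  0.0498] [68 67 63]
```

play_rows([
  [[0, 0, 0], [0, 0, 0.7], 1],
  [[0, 0, 0], [0, 0, 0.7], 1],
  [[0, 0, 0], [0, 0, 0], 1],
])

```text
t: 6.2
tcp_pos: [0.4808, -0.0171, 0.0051]
tool_rot: [0.754, 0.657, -0.0, 0.001]
force: [-2.3, -1.7, 11.0]
finger_gap: -0.001
gripper_force: 5.3
```

play_rows([
  [[0, 0, 0], [0, 0, 0.7], 1],
  [[0, 0, 0], [0, 0, 0.7], 1],
  [[0, 0, 0], [0, 0, 0], 1],
])

```text
t: 6.45
tcp_pos: [0.4808, -0.0173, 0.0049]
tool_rot: [0.754, 0.657, -0.0, 0.001]
force: [-3.9, -4.6, 22.4]
finger_gap: -0.001
gripper_force: 10.6
```

play_rows([
  [[0, 0, 0], [0, 0, 0.7], 1],
  [[0, 0, 0], [0, 0, 0], 1],
])

```text
t: 6.62
tcp_pos: [0.4809, -0.0173, 0.0048]
tool_rot: [0.754, 0.657, 0.0, 0.001]
force: [-5.2, -3.4, 26.6]
finger_gap: 0.001
gripper_force: 13.6
```

play_rows([
  [[0, 0, 0], [0, 0, -10], 1],
  [[0, 0, 0], [0, 0, 0], 0.2],
  [[0, 0, 0], [0, 0, 0], 0.2],
  [[0, 0, 0], [0, 0, 0], 0.2],
  [[0, 0, 0], [0, 0, 0], 0.2],
  [[0, 0, 0], [0, 0, 13], 0.2],
  [[0, 0, 0], [0, 0, 13], 0.2],
  [[0, 0, 0], [0, 0, 0], 0.2],
])

```text
t: 7.28
tcp_pos: [0.4794, -0.0161, -0.0161]
tool_rot: [0.754, 0.657, -0.001, -0.002]
force: [0.1, 0.4, 0.1]
finger_gap: 0.8
gripper_force: 0.0
```

play_rows([
  [[0, 0, 0], [0, 0, 0], 1],
  [[0, 0, 0], [0, 0, 0], 1],
  [[0, 0, 0], [0, 0, 0], 1],
  [[0, 0, 0], [0, 0, 0], 1],
  [[0, 0, 0], [0, 0, 0], 1],
  [[0, 0, 0], [0, 0, 0], 1],
])

```text
t: 7.78
tcp_pos: [0.4811, -0.0165, -0.0135]
tool_rot: [0.754, 0.657, 0.0, 0.0]
force: [-1.1, -0.0, 2.5]
finger_gap: 0.343
gripper_force: 40.3
```

play_rows([
  [[0, 0, 0], [0, 0, -20], 1],
  [[0, 0, 0], [0, 0, -20], 1],
  [[0, 0, 0], [16.4, -9.4, 0], 1],
  [[0, 0, 0], [16.4, -9.4, 0], 1],
  [[0, 0, 6.4], [0, 0, 0], 1],
  [[0, 0, 6.4], [0, 0, 0], 1],
  [[0, 0, 6.4], [0, 0, 0], 1],
  [[0, 0, 6.4], [0, 0, 0], 1],
  [[0, 0, 6.4], [0, 0, 0], 1],
  [[0, 0, 6.4], [0, 0, 0], 1],
  [[0, 0, 6.4], [0, 0, 0], 1],
])

```text
t: 8.7
tcp_pos: [0.4666, 0.0186, 0.0261]
tool_rot: [0.948, 0.318, 0.0, 0.0]
force: [0.2, -0.9, -0.8]
finger_gap: 0.341
gripper_force: 39.9
```

play_rows([
  [[0, 0, 6.4], [0, 0, 0], 1],
  [[0, 0, 6.4], [0, 0, 0], 1],
  [[0, 0, 6.4], [0, 0, 0], 1],
  [[0, 0, 6.4], [0, 0, 0], 1],
  [[0, 0, 6.4], [0, 0, 0], 1],
  [[0, 0, 6.4], [0, 0, 0], 1],
  [[0, 0, 6.4], [0, 0, 0], 1],
  [[0, 0, 0], [0, 0, 0], 1],
  [[0, 0, 0], [0, 0, 0], 1],
  [[0, 0, 0], [0, 0, 0], 1],
])

```text
t: 9.53
tcp_pos: [0.4666, 0.0186, 0.0261]
tool_rot: [0.998, -0.064, 0.0, -0.0]
force: [0.3, -0.9, -0.6]
finger_gap: 0.339
gripper_force: 40.0
```

```bash
python3 - <<'E'
from h import *
a=look('wrist','w4'); p,d,c=a
for n in ('side','scene'):
    try: wedge(*look(n,n+'4'))
    except Exception as e: print(n,e)
try: plate(*a)
except Exception as e: print(e)
W=cloud(d,c); h=cv2.cvtColor(p,cv2.COLOR_RGB2HSV)
m=(h[...,0]>3)&(h[...,0]<20)&(h[...,1]>150)&(h[...,2]>110)&(d>0)&(W[...,2]>.02)&(W[...,2]<.09)
P=W[m][:,:2].astype(np.float32); r=cv2.minAreaRect(P); print('held',r, cv2.boxPoints(r))
goto(.467,.0183,-.0135,-7.9)
E
```

```text
side attempt to get argmax of an empty sequence
wedge rect [ 0.5746 -1.8239] [0.0496 0.4484] block [ 0.5677 -1.8186] [ 0.5746 -1.8203] [0.0425 0.4484] heading -179.49 len 0.4484 z [0.0173 0.026  0.0372]
plate [0.5817 0.0009] [0.2468 0.0273] 82.88 slope [ 0.0748 -0.0094  0.0181] box [[0.5527999997138977, -0.11990000307559967], [0.5799000263214111, -0.12330000102519989], [0.6104999780654907, 0.1216999962925911], [0.5834000110626221, 0.125]]
held ((0.5043814778327942, 0.012847408652305603), (0.02820531651377678, 0.09826885908842087), 82.30221557617188) [[ 0.4538008   0.00545329]
 [ 0.55118406 -0.00770961]
 [ 0.55496216  0.02024153]
 [ 0.4575789   0.03340443]]
shift [ 0.4  0.2 39.5] curyaw -7.38 tilt z [-0.  0. -1.] turn 0.52
```

View pics/w4.png

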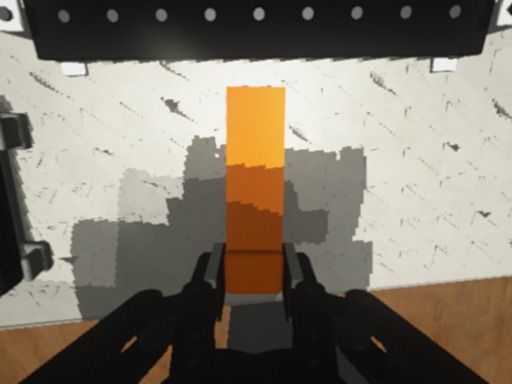

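play_rows([
  [[0, 0, 0], [0, 0, 13], 1],
  [[0, 0, 0], [0, 0, 13], 1],
  [[0, 0, 0], [0, 0, 9], 1],
  [[0, 0, 0], [0, 0, 4], 1],
  [[0, 0, 0], [0, 0, 0], 1],
])

```text
t: 10.1
tcp_pos: [0.4663, 0.0186, -0.0134]
tool_rot: [0.998, -0.065, -0.0, -0.0]
force: [-0.6, -0.5, -1.1]
finger_gap: 0.344
gripper_force: 40.0
```

play_rows([
  [[0, 0, 0], [6, 0, 0], 1],
  [[0, 0, 0], [6, 0, 0], 1],
  [[0, 0, 0], [6, 0, 0], 1],
  [[0, 0, 0], [6, 0, 0], 1],
  [[0, 0, 0], [6, 0, 0], 1],
  [[0, 0, 0], [6, 0, 0], 1],
  [[0, 0, 0], [6, 0, 0], 1],
  [[0, 0, 0], [6, 0, 0], 1],
  [[0, 0, 0], [0, 0, 0], 1],
])

```text
t: 10.85
tcp_pos: [0.5155, 0.0122, -0.0132]
tool_rot: [0.998, -0.065, 0.001, 0.0]
force: [-1.6, 0.1, -3.2]
finger_gap: 0.339
gripper_force: 39.8
```

play_rows([
  [[0, 0, 0], [3, 0, 0], 1],
  [[0, 0, 0], [3, 0, 0], 1],
  [[0, 0, 0], [3, 0, 0], 1],
  [[0, 0, 0], [3, 0, 0], 1],
  [[0, 0, 0], [0, 0, 0], 1],
])

```text
t: 11.27
tcp_pos: [0.5274, 0.0105, -0.0129]
tool_rot: [0.998, -0.065, 0.001, 0.0]
force: [-1.4, 0.1, -2.3]
finger_gap: 0.341
gripper_force: 39.9
```

play_rows([
  [[0, 0, 0], [1.5, 0, 0], 1],
  [[0, 0, 0], [1.5, 0, 0], 1],
  [[0, 0, 0], [1, 0, 0], 1],
  [[0, 0, 0], [0, 0, 0], 1],
])

```text
t: 11.6
tcp_pos: [0.5306, 0.0102, -0.0129]
tool_rot: [0.998, -0.065, 0.0, 0.0]
force: [-1.4, 0.2, -3.6]
finger_gap: 0.342
gripper_force: 39.9
```

play_rows([
  [[0, 0, 0], [1, 0, 0], 1],
  [[0, 0, 0], [1, 0, 0], 1],
  [[0, 0, 0], [0, 0, 0], 1],
])

```text
t: 11.85
tcp_pos: [0.5323, 0.01, -0.013]
tool_rot: [0.998, -0.065, 0.0, 0.0]
force: [-2.0, 0.9, -2.7]
finger_gap: 0.348
gripper_force: 39.9
```

play_rows([
  [[0, 0, 0], [1, 0, 0], 1],
  [[0, 0, 0], [1, 0, 0], 1],
  [[0, 0, 0], [0, 0, 0], 1],
])

```text
t: 12.1
tcp_pos: [0.5337, 0.0098, -0.0132]
tool_rot: [0.998, -0.065, -0.0, -0.0]
force: [-2.3, 0.1, -2.8]
finger_gap: 0.341
gripper_force: 39.8
```

play_rows([
  [[0, 0, 0], [1, 0, 0], 1],
  [[0, 0, 0], [1, 0, 0], 1],
  [[0, 0, 0], [0, 0, 0], 1],
])

```text
t: 12.35
tcp_pos: [0.5352, 0.0097, -0.0133]
tool_rot: [0.998, -0.065, -0.001, -0.0]
force: [-2.9, 0.4, -5.1]
finger_gap: 0.339
gripper_force: 39.8
```

play_rows([
  [[0, 0, 0], [0.8, 0, 0], 1],
  [[0, 0, 0], [0.8, 0, 0], 1],
  [[0, 0, 0], [0, 0, 0], 1],
])

```text
t: 12.6
tcp_pos: [0.5362, 0.0096, -0.0135]
tool_rot: [0.998, -0.065, -0.002, -0.0]
force: [-3.7, 0.1, -6.5]
finger_gap: 0.34
gripper_force: 39.8
```

play_rows([
  [[0, 0, 0], [0.8, 0, 0], 1],
  [[0, 0, 0], [0.8, 0, 0], 1],
  [[0, 0, 0], [0, 0, 0], 1],
])

```text
t: 12.85
tcp_pos: [0.5366, 0.0096, -0.0135]
tool_rot: [0.998, -0.065, -0.003, -0.0]
force: [-6.4, 0.7, -6.1]
finger_gap: 0.339
gripper_force: 39.9
```

```bash
python3 - <<'E'
from h import *
for n in ('side','scene'): plate(*look(n,n+'5'))
E
```

```text
plate [ 0.637  -0.0126] [0.2378 0.1391] 83.5 slope [-0.0005  0.0035  0.0234] box [[0.5544000267982483, -0.12290000170469284], [0.6926000118255615, -0.13860000669956207], [0.7195000052452087, 0.09759999811649323], [0.5813999772071838, 0.11330000311136246]]
plate [ 0.6406 -0.0051] [0.242  0.1477] 83.17 slope [ 0.0008 -0.0023  0.0234] box [[0.5527999997138977, -0.11640000343322754], [0.6995000243186951, -0.1340000033378601], [0.7282999753952026, 0.1062999963760376], [0.58160001039505, 0.12389999628067017]]
```

play_rows([
  [[0, 0, 0], [0.8, 0, 0], 1],
  [[0, 0, 0], [0.8, 0, 0], 1],
  [[0, 0, 0], [0, 0, 0], 1],
])

```text
t: 13.2
tcp_pos: [0.5368, 0.0096, -0.0136]
tool_rot: [0.998, -0.065, -0.004, -0.0]
force: [-8.9, -0.3, -3.7]
finger_gap: 0.342
gripper_force: 40.1
```

play_rows([
  [[0, 0, 0], [0, 0, 0], 0.5],
  [[0, 0, 0], [0, 0, 0], 0.3],
  [[0, 0, 0], [0, 0, 0], 0.3],
  [[0, 0, 0], [0, 0, 0], 0.3],
  [[0, 0, 0], [0, 0, 0], 0.3],
  [[0, 0, 0], [0, 0, -15], 0.3],
  [[0, 0, 0], [0, 0, -15], 0.3],
  [[0, 0, 0], [0, 0, -30], 0.3],
  [[0, 0, 0], [0, 0, -30], 0.3],
  [[0, 0, 0], [0, 0, -30], 0.3],
  [[0, 0, 0], [0, 0, 0], 0],
  [[0, 0, 0], [0, 0, 0], 0],
])

```text
t: 14.2
tcp_pos: [0.5428, 0.0085, 0.1092]
tool_rot: [0.998, -0.065, 0.003, 0.0]
force: [-0.1, 0.3, -1.9]
finger_gap: 0.953
gripper_force: 0.0
```

```bash
python3 - <<'E'
from h import *
for n in ('side','scene'): plate(*look(n,n+'6'))
wedge(*look('scene'))
a=look('wrist','w6');
try: wedge(*a)
except Exception as e: print(e)
# crops of the vials from both static cameras for the labels
rows=[]
for n in ('side','scene'):
    f=np.load(n+'6.npz'); c=get_calibration(n); o=[]
    for x,y in ((.545,-.202),(.646,-.281),(.453,-.198)):
        u,v=proj([[x,y,.03]],c)[0].astype(int); o.append(cv2.resize(f['p'][v-18:v+18,u-16:u+16],(256,288),interpolation=cv2.INTER_CUBIC))
    rows.append(np.hstack(o))
cv2.imwrite('pics/lab6.png',np.vstack(rows)[:,:,::-1])
E
```

```text
plate [ 0.6369 -0.012 ] [0.24   0.1392] 83.58 slope [0.0017 0.0032 0.0233] box [[0.5543000102043152, -0.12349999696016312], [0.6926000118255615, -0.13899999856948853], [0.7195000052452087, 0.09939999878406525], [0.5810999870300293, 0.11500000208616257]]
plate [ 0.6416 -0.0059] [0.243  0.1532] 82.55 slope [ 0.0011 -0.0024  0.0234] box [[0.5498999953269958, -0.11649999767541885], [0.7019000053405762, -0.1362999975681305], [0.733299970626831, 0.10459999740123749], [0.5813999772071838, 0.12449999898672104]]
wedge rect [0.5502 0.0077] [0.0317 0.0532] block [0.5361 0.0108] [0.5366 0.0108] [0.0293 0.0229] heading -4.98 len 0.0533 z [0.0017 0.0183 0.026 ]
wedge rect [0.5463 0.008 ] [0.0289 0.0418] block [0.5374 0.0088] [0.5372 0.0093] [0.0288 0.0236] heading -5.1 len 0.0426 z [0.0159 0.0233 0.0268]
```

View pics/lab6.png

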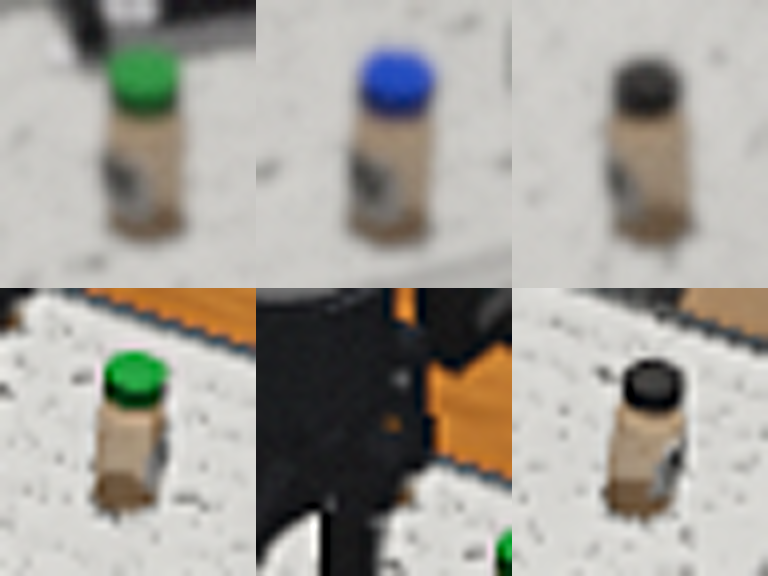

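play_rows([
  [[0, 0, 0], [4.3, 29.7, 0], 0],
  [[0, 0, 0], [4.3, 29.7, 0], 0],
  [[0, 0, 0], [4.3, 29.7, 0], 0],
  [[0, 0, 0], [4.3, 29.7, 0], 0],
  [[0, 0, 0], [4.3, 29.7, 0], 0],
  [[0, 0, 0], [4.3, 29.7, 0], 0],
  [[0, 0, 0], [4.3, 29.7, 0], 0],
  [[0, 0, 0], [0, 0, 0], 0],
  [[0, 0, 0], [0, 0, 0], 0],
])

```text
t: 15.15
tcp_pos: [0.543, -0.2025, 0.1055]
tool_rot: [0.998, -0.067, -0.001, -0.001]
force: [0.9, 0.7, -0.5]
finger_gap: 1.003
gripper_force: 0.0
```

```bash
cat >> h.py <<'E'
def cap(p,d,c,col,near,z=.06,zr=.006,rad=.035):
    """cap centre: colour mask, then a circle round the points at cap height"""
    W=cloud(d,c); h=cv2.cvtColor(p,cv2.COLOR_RGB2HSV); H,S,V=[h[...,i].astype(int) for i in range(3)]
    m={'green':(H>45)&(H<80)&(S>100),'blue':(H>105)&(H<130)&(S>100),'black':(V<90)}[col]
    m&=(d>0)&(abs(W[...,2]-z)<zr)&(np.hypot(W[...,0]-near[0],W[...,1]-near[1])<rad)
    P=W[m]
    if len(P)<20: print(col,'few',len(P)); return
    o,r=cv2.minEnclosingCircle(P[:,:2].astype(np.float32)); print(col,len(P),'circle',np.round(o,4),round(r,4),'mean',P.mean(0).round(4)); return o
E
python3 - <<'E'
from h import *
a=look('wrist','w7'); s=look('scene','scene7'); e=look('side','side7')
for v in (a,s,e):
    cap(*v,'green',(.5457,-.2015)); cap(*v,'blue',(.646,-.281)); cap(*v,'black',(.453,-.198))
goto(.5457,-.2015,-.004,-7.4)
E
```

```text
green 754 circle [ 0.5464 -0.2023] 0.0123 mean [ 0.5476 -0.2023  0.062 ]
blue 1309 circle [ 0.6463 -0.2788] 0.0127 mean [ 0.6464 -0.2783  0.0623]
black 570 circle [ 0.4529 -0.1981] 0.0123 mean [ 0.4554 -0.1984  0.0603]
green 35 circle [ 0.5492 -0.2001] 0.0146 mean [ 0.547  -0.1996  0.0591]
blue 34 circle [ 0.6454 -0.2779] 0.0141 mean [ 0.6466 -0.2767  0.0595]
black 36 circle [ 0.4529 -0.1944] 0.0118 mean [ 0.4534 -0.1944  0.0584]
green 38 circle [ 0.5451 -0.2056] 0.0121 mean [ 0.544  -0.2076  0.0593]
blue 51 circle [ 0.646  -0.2827] 0.0123 mean [ 0.6452 -0.2841  0.0593]
black 45 circle [ 0.4522 -0.2026] 0.0113 mean [ 0.4514 -0.2036  0.0581]
shift [  3.5   1.6 110. ] curyaw -7.41 tilt z [-0.0025  0.0019 -1.    ] turn -0.01
```

View pics/w7.png

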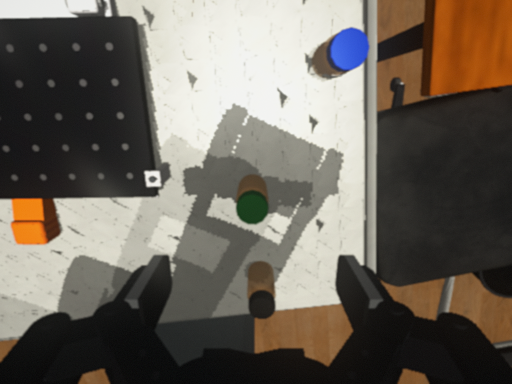

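play_rows([
  [[0, 0, 0], [2, 1.3, 20], 0.3],
  [[0, 0, 0], [1.9, 1.3, 20], 0.3],
  [[0, 0, 0], [0, 0, 25], 0.3],
  [[0, 0, 0], [0, 0, 25], 0.3],
  [[0, 0, 0], [0, 0, 20], 0.3],
  [[0, 0, 0], [0, 0, 0], 0.3],
  [[0, 0, 0], [0, 0, 0], 0.3],
  [[0, 0, 0], [0, 0, 0], 1],
  [[0, 0, 0], [0, 0, 0], 1],
  [[0, 0, 0], [0, 0, 0], 1],
  [[0, 0, 0], [0, 0, 0], 1],
  [[0, 0, 0], [0, 0, 0], 1],
], grip_force=35)

```text
t: 16.3
tcp_pos: [0.5483, -0.2045, -0.0013]
tool_rot: [0.998, -0.065, 0.001, 0.0]
force: [0.4, 0.9, 6.1]
finger_gap: 0.302
gripper_force: 34.8
```

play_rows([
  [[0, 0, 0], [0, 0, 0], 1],
  [[0, 0, 0], [0, 0, -10], 1],
  [[0, 0, 0], [0, 0, -20], 1],
  [[0, 0, 0], [0, 0, -30], 1],
  [[0, 0, 0], [0, 0, -30], 1],
  [[0, 0, 0], [0, 0, 0], 1],
  [[0, 0, 0], [0, 0, 0], 1],
  [[0, 0, 0], [0, 0, 0], 1],
])

```text
t: 16.97
tcp_pos: [0.5467, -0.2041, 0.0872]
tool_rot: [0.998, -0.065, -0.0, -0.0]
force: [-0.6, -0.1, -1.0]
finger_gap: 0.295
gripper_force: 34.6
```

```bash
python3 - <<'E'
from h import *
print(sense()['tcp_pos'])
cx=np.array([.640,-.006]);X=np.array([.992,-.125]);Y=np.array([.125,.992])
for y in (.075,0,-.075):
    q=cx+.015*X+y*Y; print(y,q.round(4)); goto(*q,.0205,-7.2)
E
```

```text
[ 0.54673878 -0.20412266  0.08724665]
0.075 [0.6643 0.0665]
shift [  81.4 -283.6   66.7] curyaw -7.46 tilt z [-2.e-04  0.e+00 -1.e+00] turn -0.26
0 [ 0.6549 -0.0079]
shift [  81.8 -208.6   66.7] curyaw -7.46 tilt z [-2.e-04  0.e+00 -1.e+00] turn -0.26
-0.075 [ 0.6455 -0.0823]
shift [  82.1 -133.6   66.7] curyaw -7.46 tilt z [-2.e-04  0.e+00 -1.e+00] turn -0.26
```

play_rows([
  [[0, 0, 0], [8.14, -28.4, 0], 1],
  [[0, 0, 0], [8.14, -28.4, 0], 1],
  [[0, 0, 0], [8.14, -28.4, 0], 1],
  [[0, 0, 0], [8.14, -28.4, 0], 1],
  [[0, 0, 0], [8.14, -28.4, 0], 1],
  [[0, 0, 0], [8.14, -28.4, 0], 1],
  [[0, 0, 0], [8.14, -28.4, 0], 1],
  [[0, 0, 0], [8.14, -28.4, 0], 1],
  [[0, 0, 0], [8.14, -28.4, 0], 1],
  [[0, 0, 0], [8.14, -28.4, 0], 1],
  [[0, 0, 0], [0, 0, 0], 1],
  [[0, 0, 0], [0, 0, 0], 1],
])

```text
t: 17.97
tcp_pos: [0.6636, 0.0685, 0.085]
tool_rot: [0.998, -0.063, -0.002, 0.0]
force: [-0.3, -0.8, -0.2]
finger_gap: 0.301
gripper_force: 34.6
```

play_rows([
  [[0, 0, 0], [0, 0, 20], 1],
  [[0, 0, 0], [0, 0, 20], 1],
  [[0, 0, 0], [0, 0, 14], 1],
  [[0, 0, 0], [0, 0, 5], 1],
  [[0, 0, 0], [0, 0, 2], 1],
  [[0, 0, 0], [0, 0, 1], 1],
  [[0, 0, 0], [0, 0, 0], 1],
  [[0, 0, 0], [0, 0, 0], 1],
])

```text
t: 18.63
tcp_pos: [0.6655, 0.0665, 0.026]
tool_rot: [0.998, -0.065, 0.001, 0.0]
force: [0.1, 0.1, 0.0]
finger_gap: 0.297
gripper_force: 34.6
```

play_rows([
  [[0, 0, 0], [0, 0, 1], 1],
  [[0, 0, 0], [0, 0, 1], 1],
  [[0, 0, 0], [0, 0, 0], 1],
  [[0, 0, 0], [0, 0, 0], 1],
])

```text
t: 18.97
tcp_pos: [0.6648, 0.0668, 0.0233]
tool_rot: [0.998, -0.065, 0.0, 0.0]
force: [-0.1, 0.3, 0.0]
finger_gap: 0.303
gripper_force: 34.6
```

play_rows([
  [[0, 0, 0], [0, 0, 0.7], 1],
  [[0, 0, 0], [0, 0, 0], 1],
])

```text
t: 19.13
tcp_pos: [0.6649, 0.0669, 0.0228]
tool_rot: [0.998, -0.065, 0.0, -0.0]
force: [-0.3, 0.2, 3.2]
finger_gap: 0.296
gripper_force: 34.9
```

play_rows([
  [[0, 0, 0], [0, 0, 0], 0.6],
  [[0, 0, 0], [0, 0, 0], 0.5],
  [[0, 0, 0], [0, 0, 0], 0.4],
  [[0, 0, 0], [0, 0, 0], 0.4],
  [[0, 0, 0], [0, 0, -10], 0.4],
  [[0, 0, 0], [0, 0, -20], 0.4],
  [[0, 0, 0], [0, 0, -30], 0.4],
  [[0, 0, 0], [0, 0, -30], 0.4],
  [[0, 0, 0], [0, 0, 0], 0.4],
])

```text
t: 19.88
tcp_pos: [0.6695, 0.0667, 0.1197]
tool_rot: [0.998, -0.065, 0.007, -0.0]
force: [1.2, 0.2, 0.9]
finger_gap: 0.603
gripper_force: 0.0
```

play_rows([
  [[0, 0, 0], [-16, 26.4, 0], 0.3],
  [[0, 0, 0], [-16, 26.4, 0], 0.3],
  [[0, 0, 0], [-16, 26.4, 0], 0.3],
  [[0, 0, 0], [-16, 26.4, 0], 0.3],
  [[0, 0, 0], [-16, 26.4, 0], 0.3],
  [[0, 0, 0], [-16, 26.4, 0], 0.3],
  [[0, 0, 0], [-16, 26.4, 0], 0.3],
  [[0, 0, 0], [-16, 26.4, 0], 0.3],
  [[0, 0, 0], [-16, 26.4, 0], 0.3],
  [[0, 0, 0], [-16, 26.4, 0], 0.3],
  [[0, 0, 0], [-16, 26.4, 0], 0.3],
  [[0, 0, 0], [0, 0, 0], 0.3],
])

```text
t: 20.88
tcp_pos: [0.4502, -0.2019, 0.1128]
tool_rot: [0.998, -0.067, -0.0, 0.001]
force: [-0.2, 0.7, 0.7]
finger_gap: 0.697
gripper_force: 0.0
```

play_rows([
  [[0, 0, 0], [0, 0, 0], 0.3],
  [[0, 0, 0], [0, 0, 0], 0.3],
  [[0, 0, 0], [0, 0, 0], 0.3],
])

```text
t: 21.13
tcp_pos: [0.4532, -0.1977, 0.1125]
tool_rot: [0.998, -0.064, 0.0, 0.0]
force: [0.1, 0.2, -0.3]
finger_gap: 0.7
gripper_force: 0.0
```

```bash
python3 - <<'E'
from h import *
print(sense()['t'],sense()['tcp_pos'])
a=look('wrist','w8'); s=look('scene','scene8')
cap(*a,'black',(.453,-.198)); cap(*s,'green',(.665,.067),.084); plate(*s); wedge(*s)
goto(.453,-.1983,-.003,-7.4)
E
```

```text
21.1333 [ 0.45319916 -0.19773966  0.11253741]
black 680 circle [ 0.4527 -0.1982] 0.012 mean [ 0.4541 -0.1983  0.0606]
green 51 circle [0.6612 0.0668] 0.0133 mean [0.6616 0.067  0.0833]
plate [ 0.6437 -0.0073] [0.2446 0.1529] 83.07 slope [ 0.0003 -0.0007  0.0234] box [[0.5529999732971191, -0.11949999630451202], [0.704800009727478, -0.1379999965429306], [0.7343000173568726, 0.10490000247955322], [0.5824999809265137, 0.12330000102519989]]
wedge rect [0.5488 0.0075] [0.0317 0.0521] block [0.5361 0.0114] [0.5368 0.0121] [0.0213 0.0277] heading -12.33 len 0.0521 z [0.0063 0.019  0.0274]
shift [ -0.2   0.8 115.4] curyaw -7.34 tilt z [ 4.e-04 -1.e-04 -1.e+00] turn 0.06
```

play_rows([
  [[0, 0, 0], [-0.3, 0.7, 30], 0.3],
  [[0, 0, 0], [0, 0, 30], 0.3],
  [[0, 0, 0], [0, 0, 30], 0.3],
  [[0, 0, 0], [0, 0, 24], 0.3],
  [[0, 0, 0], [0, 0, 0], 0.3],
  [[0, 0, 0], [0, 0, 0], 0.3],
  [[0, 0, 0], [0, 0, 0], 1],
  [[0, 0, 0], [0, 0, 0], 1],
  [[0, 0, 0], [0, 0, 0], 1],
  [[0, 0, 0], [0, 0, 0], 1],
  [[0, 0, 0], [0, 0, 0], 1],
  [[0, 0, 0], [0, 0, 0], 1],
])

```text
t: 22.23
tcp_pos: [0.4533, -0.1996, -0.0001]
tool_rot: [0.998, -0.065, 0.002, 0.001]
force: [1.0, 0.8, 6.8]
finger_gap: 0.299
gripper_force: 34.5
```

play_rows([
  [[0, 0, 0], [0, 0, -10], 1],
  [[0, 0, 0], [0, 0, -20], 1],
  [[0, 0, 0], [0, 0, -30], 1],
  [[0, 0, 0], [0, 0, -35], 1],
  [[0, 0, 0], [0, 0, 0], 1],
  [[0, 0, 0], [0, 0, 0], 1],
  [[0, 0, 0], [0, 0, 0], 1],
])

```text
t: 22.82
tcp_pos: [0.4519, -0.1989, 0.0938]
tool_rot: [0.998, -0.065, 0.0, 0.0]
force: [-0.4, -0.7, -0.7]
finger_gap: 0.299
gripper_force: 34.6
```

```bash
python3 - <<'E'
from h import *
print(sense()['tcp_pos'],sense()['finger_gap']); goto(.6549,-.0079,.0235,-7.4)
E
```

```text
[ 0.4519045  -0.19886379  0.09378587] 0.2986134890330565
shift [ 176.5 -215.7   70.3] curyaw -7.45 tilt z [ 3.e-04 -3.e-04 -1.e+00] turn -0.05
```

play_rows([
  [[0, 0, 0], [17.65, -21.57, 0], 1],
  [[0, 0, 0], [17.65, -21.57, 0], 1],
  [[0, 0, 0], [17.65, -21.57, 0], 1],
  [[0, 0, 0], [17.65, -21.57, 0], 1],
  [[0, 0, 0], [17.65, -21.57, 0], 1],
  [[0, 0, 0], [17.65, -21.57, 0], 1],
  [[0, 0, 0], [17.65, -21.57, 0], 1],
  [[0, 0, 0], [17.65, -21.57, 0], 1],
  [[0, 0, 0], [17.65, -21.57, 0], 1],
  [[0, 0, 0], [17.65, -21.57, 0], 1],
  [[0, 0, 0], [0, 0, 0], 1],
  [[0, 0, 0], [0, 0, 0], 1],
])

```text
t: 23.82
tcp_pos: [0.6545, -0.0067, 0.0911]
tool_rot: [0.998, -0.064, -0.002, -0.0]
force: [-1.5, 0.2, -0.2]
finger_gap: 0.301
gripper_force: 34.6
```

play_rows([
  [[0, 0, 0], [0, 0, 20], 1],
  [[0, 0, 0], [0, 0, 20], 1],
  [[0, 0, 0], [0, 0, 20], 1],
  [[0, 0, 0], [0, 0, 6], 1],
  [[0, 0, 0], [0, 0, 1], 1],
  [[0, 0, 0], [0, 0, 1], 1],
  [[0, 0, 0], [0, 0, 0], 1],
  [[0, 0, 0], [0, 0, 0], 1],
])

```text
t: 24.48
tcp_pos: [0.6549, -0.0084, 0.0255]
tool_rot: [0.998, -0.065, -0.0, 0.0]
force: [0.5, -0.4, -0.1]
finger_gap: 0.305
gripper_force: 34.6
```

play_rows([
  [[0, 0, 0], [0, 0, 0.8], 1],
  [[0, 0, 0], [0, 0, 0], 1],
  [[0, 0, 0], [0, 0, 0], 1],
])

```text
t: 24.73
tcp_pos: [0.6552, -0.008, 0.0247]
tool_rot: [0.998, -0.065, 0.0, 0.0]
force: [-0.6, -0.2, -0.6]
finger_gap: 0.299
gripper_force: 34.6
```

play_rows([
  [[0, 0, 0], [0, 0, 0.8], 1],
  [[0, 0, 0], [0, 0, 0], 1],
  [[0, 0, 0], [0, 0, 0], 1],
])

```text
t: 24.98
tcp_pos: [0.6554, -0.008, 0.0241]
tool_rot: [0.998, -0.065, 0.0, 0.0]
force: [-0.6, 0.4, 1.1]
finger_gap: 0.303
gripper_force: 34.8
```

play_rows([
  [[0, 0, 0], [0, 0, 0.4], 1],
  [[0, 0, 0], [0, 0, 0], 1],
])

```text
t: 25.15
tcp_pos: [0.6555, -0.008, 0.024]
tool_rot: [0.998, -0.065, 0.0, 0.0]
force: [-0.9, 0.8, 5.4]
finger_gap: 0.305
gripper_force: 35.2
```

play_rows([
  [[0, 0, 0], [0, 0, 0], 0.6],
  [[0, 0, 0], [0, 0, 0], 0.5],
  [[0, 0, 0], [0, 0, 0], 0.4],
  [[0, 0, 0], [0, 0, 0], 0.4],
  [[0, 0, 0], [0, 0, -10], 0.4],
  [[0, 0, 0], [0, 0, -20], 0.4],
  [[0, 0, 0], [0, 0, -30], 0.4],
  [[0, 0, 0], [0, 0, -30], 0.4],
  [[0, 0, 0], [0, 0, 0], 0.4],
])

```text
t: 25.9
tcp_pos: [0.6598, -0.0087, 0.1204]
tool_rot: [0.998, -0.065, 0.006, 0.001]
force: [0.5, 0.8, 0.2]
finger_gap: 0.599
gripper_force: 0.0
```

play_rows([
  [[0, 0, 0], [2.8, 30, 0], 0.3],
  [[0, 0, 0], [2.8, 30, 0], 0.3],
  [[0, 0, 0], [2.8, 30, 0], 0.3],
  [[0, 0, 0], [2.8, 30, 0], 0.3],
  [[0, 0, 0], [2.8, 30, 0], 0.3],
  [[0, 0, 0], [2.8, 30, 0], 0.3],
  [[0, 0, 0], [2.8, 30, 0], 0.3],
  [[0, 0, 0], [2.8, 30, 0], 0.3],
  [[0, 0, 0], [2.8, 30, 0], 0.3],
  [[0, 0, 0], [0, 0, 0], 0.3],
  [[0, 0, 0], [0, 0, 0], 0.3],
  [[0, 0, 0], [0, 0, 0], 0.3],
])

```text
t: 26.9
tcp_pos: [0.6447, -0.2785, 0.1132]
tool_rot: [0.998, -0.065, -0.0, -0.0]
force: [0.3, 0.2, -0.8]
finger_gap: 0.697
gripper_force: 0.0
```

```bash
python3 - <<'E'
from h import *
print(sense()['t'],sense()['tcp_pos'])
a=look('wrist','w9'); s=look('scene','scene9')
cap(*a,'blue',(.646,-.279)); cap(*s,'green',(.665,.067),.084);cap(*s,'black',(.655,-.008),.084); plate(*s); wedge(*s)
goto(.6464,-.2788,-.002,-7.4)
E
```

```text
26.9 [ 0.64472246 -0.27853116  0.11324126]
blue 713 circle [ 0.6472 -0.2789] 0.0122 mean [ 0.6482 -0.2791  0.0621]
green 55 circle [0.6631 0.0664] 0.015 mean [0.6608 0.0681 0.0836]
black 38 circle [ 0.6539 -0.0093] 0.014 mean [ 0.654  -0.0068  0.082 ]
plate [ 0.6408 -0.0059] [0.2432 0.1464] 83.47 slope [ 0.0016 -0.0009  0.0235] box [[0.5541999936103821, -0.11840000003576279], [0.6996999979019165, -0.13500000536441803], [0.727400004863739, 0.10660000145435333], [0.5819000005722046, 0.12330000102519989]]
wedge rect [ 0.5754 -1.8209] [0.0528 0.4475] block [ 0.5778 -1.8195] [ 0.5754 -1.8167] [0.4476 0.0436] heading -179.45 len 0.4476 z [0.0186 0.0261 0.036 ]
shift [  1.6   1.3 115.3] curyaw -7.38 tilt z [-7.e-04  8.e-04 -1.e+00] turn 0.02
```

play_rows([
  [[0, 0, 0], [1, 0.5, 30], 0.3],
  [[0, 0, 0], [1, 0.5, 30], 0.3],
  [[0, 0, 0], [0, 0, 30], 0.3],
  [[0, 0, 0], [0, 0, 25], 0.3],
  [[0, 0, 0], [0, 0, 0], 0.3],
  [[0, 0, 0], [0, 0, 0], 0.3],
  [[0, 0, 0], [0, 0, 0], 1],
  [[0, 0, 0], [0, 0, 0], 1],
  [[0, 0, 0], [0, 0, 0], 1],
  [[0, 0, 0], [0, 0, 0], 1],
  [[0, 0, 0], [0, 0, 0], 1],
  [[0, 0, 0], [0, 0, 0], 1],
])

```text
t: 28.0
tcp_pos: [0.6487, -0.281, 0.001]
tool_rot: [0.998, -0.065, 0.002, 0.001]
force: [-0.5, 0.1, 6.7]
finger_gap: 0.297
gripper_force: 34.8
```

play_rows([
  [[0, 0, 0], [0, 0, -10], 1],
  [[0, 0, 0], [0, 0, -20], 1],
  [[0, 0, 0], [0, 0, -30], 1],
  [[0, 0, 0], [0, 0, -35], 1],
  [[0, 0, 0], [0, 0, 0], 1],
  [[0, 0, 0], [0, 0, 0], 1],
  [[0, 0, 0], [0, 0, 0], 1],
])

```text
t: 28.58
tcp_pos: [0.6466, -0.2801, 0.0938]
tool_rot: [0.998, -0.065, -0.0, 0.0]
force: [-0.4, -0.1, 0.2]
finger_gap: 0.299
gripper_force: 34.5
```

```bash
python3 - <<'E'
from h import *
print(sense()['tcp_pos'],sense()['finger_gap']); goto(.6455,-.0823,.0235,-7.4)
E
```

```text
[ 0.64661968 -0.28011556  0.09383172] 0.2985695967507401
shift [ -26.8 -196.    70.3] curyaw -7.45 tilt z [-0.e+00 -1.e-04 -1.e+00] turn -0.05
```

play_rows([
  [[0, 0, 0], [-3.35, -24.5, 0], 1],
  [[0, 0, 0], [-3.35, -24.5, 0], 1],
  [[0, 0, 0], [-3.35, -24.5, 0], 1],
  [[0, 0, 0], [-3.35, -24.5, 0], 1],
  [[0, 0, 0], [-3.35, -24.5, 0], 1],
  [[0, 0, 0], [-3.35, -24.5, 0], 1],
  [[0, 0, 0], [-3.35, -24.5, 0], 1],
  [[0, 0, 0], [-3.35, -24.5, 0], 1],
  [[0, 0, 0], [0, 0, 0], 1],
  [[0, 0, 0], [0, 0, 0], 1],
])

```text
t: 29.42
tcp_pos: [0.6444, -0.0806, 0.0917]
tool_rot: [0.998, -0.064, -0.002, -0.0]
force: [0.9, -0.6, -0.7]
finger_gap: 0.297
gripper_force: 34.6
```

play_rows([
  [[0, 0, 0], [0, 0, 20], 1],
  [[0, 0, 0], [0, 0, 20], 1],
  [[0, 0, 0], [0, 0, 20], 1],
  [[0, 0, 0], [0, 0, 5], 1],
  [[0, 0, 0], [0, 0, 1], 1],
  [[0, 0, 0], [0, 0, 1], 1],
  [[0, 0, 0], [0, 0, 0], 1],
  [[0, 0, 0], [0, 0, 0], 1],
])

```text
t: 30.08
tcp_pos: [0.6462, -0.083, 0.0267]
tool_rot: [0.998, -0.065, 0.0, 0.0]
force: [-0.3, 0.1, 0.2]
finger_gap: 0.296
gripper_force: 34.6
```

play_rows([
  [[0, 0, 0], [0, 0, 0.8], 1],
  [[0, 0, 0], [0, 0, 0], 1],
  [[0, 0, 0], [0, 0, 0], 1],
])

```text
t: 30.33
tcp_pos: [0.646, -0.0824, 0.0258]
tool_rot: [0.998, -0.065, 0.0, 0.0]
force: [0.7, -0.0, 0.1]
finger_gap: 0.298
gripper_force: 34.6
```

play_rows([
  [[0, 0, 0], [0, 0, 0.8], 1],
  [[0, 0, 0], [0, 0, 0], 1],
  [[0, 0, 0], [0, 0, 0], 1],
])

```text
t: 30.58
tcp_pos: [0.6461, -0.0824, 0.0251]
tool_rot: [0.998, -0.065, 0.0, 0.0]
force: [0.4, 0.3, 1.3]
finger_gap: 0.292
gripper_force: 34.7
```

play_rows([
  [[0, 0, 0], [0, 0, 0.4], 1],
  [[0, 0, 0], [0, 0, 0], 1],
])

```text
t: 30.75
tcp_pos: [0.6461, -0.0824, 0.025]
tool_rot: [0.998, -0.065, 0.0, 0.0]
force: [-1.2, -0.0, 4.8]
finger_gap: 0.298
gripper_force: 35.0
```

play_rows([
  [[0, 0, 0], [0, 0, 0], 0.6],
  [[0, 0, 0], [0, 0, 0], 0.5],
  [[0, 0, 0], [0, 0, 0], 0.4],
  [[0, 0, 0], [0, 0, 0], 0.4],
  [[0, 0, 0], [0, 0, -10], 0.4],
  [[0, 0, 0], [0, 0, -20], 0.4],
  [[0, 0, 0], [0, 0, -30], 0.4],
  [[0, 0, 0], [0, 0, -30], 0.4],
  [[0, 0, 0], [0, 0, 0], 0.4],
])

```text
t: 31.5
tcp_pos: [0.6503, -0.0836, 0.1214]
tool_rot: [0.998, -0.065, 0.006, 0.001]
force: [0.3, -1.2, 0.8]
finger_gap: 0.601
gripper_force: 0.0
```

play_rows([
  [[0, 0, 0], [-16.9, -24.2, -6], 0.2],
  [[0, 0, 0], [-16.9, -24.2, -6], 0.2],
  [[0, 0, 0], [-16.9, -24.2, -6], 0.2],
  [[0, 0, 0], [-16.9, -24.2, -6], 0.2],
  [[0, 0, 0], [-16.9, -24.2, -6], 0.2],
  [[0, 0, 0], [-16.9, -24.2, -6], 0.2],
  [[0, 0, 0], [-16.9, -24.2, -6], 0.2],
  [[0, 0, 0], [-16.9, -24.2, -6], 0.2],
  [[0, 0, 0], [-16.9, -24.2, -6], 0.2],
  [[0, 0, 0], [-16.9, -24.2, -6], 0.2],
  [[0, 0, 0], [0, 0, 0], 0.2],
  [[0, 0, 0], [0, 0, 0], 0.2],
])

```text
t: 32.5
tcp_pos: [0.5091, 0.1807, 0.1751]
tool_rot: [0.998, -0.063, 0.001, -0.0]
force: [1.1, -0.8, -0.6]
finger_gap: 0.8
gripper_force: 0.0
```

```bash
python3 - <<'E'
from h import *
print(sense()['t'],sense()['tcp_pos'])
a=look('wrist','w10'); s=look('scene','scene10'); e=look('side','side10')
for v in (s,e):
    cap(*v,'green',(.665,.067),.084);cap(*v,'black',(.655,-.008),.084);cap(*v,'blue',(.646,-.082),.084); plate(*v)
f=s[0]; u,v=proj([[.6,.03,.03]],s[2])[0].astype(int)
o=cv2.resize(f[v-65:v+65,u-85:u+85],None,fx=2.3,fy=2.3)
cv2.imwrite('pics/m10.png',np.hstack([cv2.resize(a[0],(398,299)),o])[:,:,::-1])
p,d,c=a; W=cloud(d,c); h=cv2.cvtColor(p,cv2.COLOR_RGB2HSV); H,S,V=[h[...,i].astype(int) for i in range(3)]
def rect(n,m):
    nn,l,st,ce=cv2.connectedComponentsWithStats(cv2.morphologyEx(m.astype(np.uint8),cv2.MORPH_CLOSE,np.ones((5,5)))); P=W[(l==1+np.argmax(st[1:,4]))&m]
    r=cv2.minAreaRect(P[:,:2].astype(np.float32)); print(n,len(P),np.round(r[0],4),np.round(r[1],4),round(r[2],2),'z',np.percentile(P[:,2],[5,50,95]).round(4))
near=(d>0)&(abs(W[...,0]-.51)<.1)&(abs(W[...,1]-.18)<.06)
rect('key',near&(H>22)&(H<35)&(S>120))
rect('body',near&(W[...,2]>.028)&(W[...,2]<.045))
E
```

```text
32.5 [0.50905202 0.18073932 0.17509998]
green 31 circle [0.664  0.0719] 0.0135 mean [0.6638 0.0712 0.0838]
black few 10
blue few 0
plate [ 0.6427 -0.0058] [0.2432 0.1528] 82.72 slope [ 0.0021 -0.0026  0.0235] box [[0.5515000224113464, -0.11680000275373459], [0.7031000256538391, -0.13619999587535858], [0.7339000105857849, 0.10509999841451645], [0.5823000073432922, 0.12449999898672104]]
green 35 circle [0.6641 0.0651] 0.0146 mean [0.6618 0.0625 0.0831]
black 32 circle [ 0.6541 -0.0133] 0.0125 mean [ 0.654  -0.0136  0.0818]
blue 48 circle [ 0.642  -0.0874] 0.012 mean [ 0.6418 -0.0884  0.0831]
plate [ 0.6363 -0.012 ] [0.2389 0.1378] 83.68 slope [0.0043 0.0039 0.0234] box [[0.5547000169754028, -0.12319999933242798], [0.6916999816894531, -0.13830000162124634], [0.7179999947547913, 0.09910000115633011], [0.5809999704360962, 0.11429999768733978]]
key 196 [0.5182 0.186 ] [0.0149 0.0217] 81.55 z [0.0362 0.0373 0.0385]
body 3503 [0.5118 0.1881] [0.0378 0.1234] 77.86 z [0.0321 0.0354 0.0373]
```

View pics/m10.png

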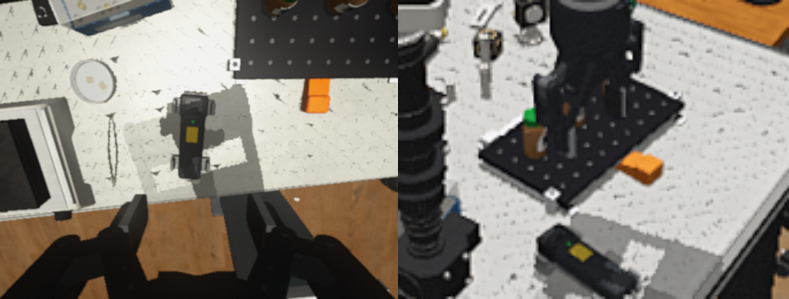

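```bash
python3 - <<'E'
from h import *
o=[]
for n,w in (('w10',70),('scene10',30),('side10',24)):
    f=np.load(n+'.npz'); c={k:f[k] if f[k].ndim else float(f[k]) for k in ('vfov','cx','cy','k1','xyz','attitude')}
    u,v=proj([[.512,.188,.03]],c)[0].astype(int); o.append(cv2.resize(f['p'][v-w:v+w,u-w:u+w],(266,266),interpolation=cv2.INTER_CUBIC))
    p=f['p'].astype(int); W=cloud(f['d'],c); m=(p[...,0]>p[...,1]*1.6)&(p[...,0]>p[...,2]*1.6)&(p[...,0]>50)&(np.hypot(W[...,0]-.512,W[...,1]-.188)<.09)
    print(n,m.sum(),W[m].mean(0) if m.any() else '')
cv2.imwrite('pics/sc.png',np.hstack(o)[:,:,::-1])
E
```

```text
w10 7 [0.58930741 0.17022992 0.33809448]
scene10 37 [0.49962048 0.20586495 0.44031911]
side10 0
```

View pics/sc.png

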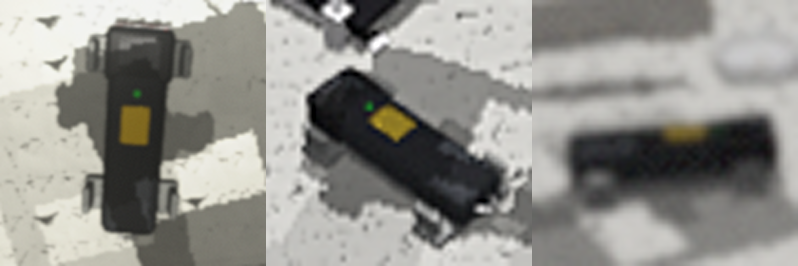

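```bash
cat >> h.py <<'E'
def scanner(p,d,c,near=(.512,.188)):
    W=cloud(d,c); m=(d>0)&(p.max(2)<110)&(W[...,2]>.030)&(W[...,2]<.042)&(np.hypot(W[...,0]-near[0],W[...,1]-near[1])<.08)
    nn,l,st,ce=cv2.connectedComponentsWithStats(cv2.morphologyEx(m.astype(np.uint8),cv2.MORPH_CLOSE,np.ones((5,5)))); m&=l==1+np.argmax(st[1:,4]); P=W[m][:,:2]
    v=np.linalg.svd(P-P.mean(0),full_matrices=False)[2][0]; v*=np.sign(v[0]); t=(P-P.mean(0))@v; w=(P-P.mean(0))@[-v[1],v[0]]
    a,b=np.percentile(t,[.5,99.5]); e,f=np.percentile(w,[1,99])
    print('scanner',len(P),(P.mean(0)+v*(a+b)/2+np.array([-v[1],v[0]])*(e+f)/2).round(4),'len',(b-a).round(4),'wid',(f-e).round(4),'heading',np.degrees(np.arctan2(v[1],v[0])).round(2))
E
python3 - <<'E'
from h import *
a=look('wrist'); scanner(*a); scanner(*look('scene'))
goto(.5118,.1881,.05,-10.5)
E
```

```text
scanner 3148 [0.5112 0.1876] len 0.1196 wid 0.0348 heading -11.51
scanner 418 [0.511  0.1882] len 0.1208 wid 0.034 heading -11.5
shift [  0.3  -9.8 124.1] curyaw -7.55 tilt z [-0.e+00 -2.e-04 -1.e+00] turn 2.95
```

play_rows([
  [[0, 0, 0], [-0.2, -9.8, 25], 0.1],
  [[0, 0, 0], [0, 0, 30], 0.1],
  [[0, 0, 0], [0, 0, 30], 0.1],
  [[0, 0, 0], [0, 0, 30], 0.1],
  [[0, 0, 4], [0, 0, 0], 0.1],
  [[0, 0, 0], [0, 0, 0], 0.1],
  [[0, 0, 0], [0, 0, 0], 0.1],
  [[0, 0, 0], [0, 0, 0], 0.1],
])

```text
t: 33.42
tcp_pos: [0.5119, 0.1888, 0.0599]
tool_rot: [0.995, -0.1, 0.001, -0.0]
force: [0.2, -0.7, -0.4]
finger_gap: 0.899
gripper_force: 0.0
```

```bash
python3 - <<'E'
from h import *
a=look('wrist','w11'); scanner(*a)
goto(.5113,.188,-.007,-11.5)
E
```

```text
scanner 6960 [0.5115 0.1879] len 0.1195 wid 0.035 heading -11.66
shift [-0.6  1.1 67.2] curyaw -11.43 tilt z [ 2.4e-03  3.0e-04 -1.0e+00] turn 0.07
```

play_rows([
  [[0, 0, 0], [-0.3, 0.6, 25], 0.1],
  [[0, 0, 0], [-0.3, 0.6, 25], 0.1],
  [[0, 0, 0], [0, 0, 12], 0.1],
  [[0, 0, 0], [0, 0, 4.5], 0.1],
  [[0, 0, 0], [0, 0, 0], 0.1],
  [[0, 0, 0], [0, 0, 0], 0.1],
], grip_force=50)

```text
t: 33.97
tcp_pos: [0.5106, 0.1883, -0.0065]
tool_rot: [0.995, -0.1, 0.001, -0.0]
force: [-0.5, -0.2, -0.2]
finger_gap: 0.899
gripper_force: 0.0
```

play_rows([
  [[0, 0, 0], [0, 0, 0], 1],
  [[0, 0, 0], [0, 0, 0], 1],
  [[0, 0, 0], [0, 0, 0], 1],
  [[0, 0, 0], [0, 0, 0], 1],
  [[0, 0, 0], [0, 0, 0], 1],
  [[0, 0, 0], [0, 0, 0], 1],
])

```text
t: 34.47
tcp_pos: [0.5106, 0.1883, -0.0062]
tool_rot: [0.995, -0.1, 0.001, -0.0]
force: [-0.5, 0.7, 5.4]
finger_gap: 0.386
gripper_force: 52.0
```

```bash
python3 - <<'E'
from h import *
s=sense(); print(s['tcp_pos'],s['finger_gap'],s['force']); scanner(*look('scene'))
goto(.5113,.188,.1,-11.5)
E
```

```text
[ 0.51056103  0.18831277 -0.00622465] 0.3857494243001878 [-0.54426427  0.72732461  5.38226883]
scanner 290 [0.491  0.1968] len 0.0791 wid 0.0519 heading -16.4
shift [ 1.000e+00  1.000e-01 -1.062e+02] curyaw -11.45 tilt z [ 1.8e-03  3.0e-04 -1.0e+00] turn 0.05
```

play_rows([
  [[0, 0, 0], [0, 0, -4], 1],
  [[0, 0, 0], [0, 0, -15], 1],
  [[0, 0, 0], [0, 0, -25], 1],
  [[0, 0, 0], [0, 0, -30], 1],
  [[0, 0, 0], [0, 0, -30], 1],
  [[0, 0, 0], [0, 0, 0], 1],
  [[0, 0, 0], [0, 0, 0], 1],
])

```text
t: 35.1
tcp_pos: [0.5109, 0.1883, 0.0985]
tool_rot: [0.995, -0.1, 0.002, -0.0]
force: [-1.0, 0.5, -0.9]
finger_gap: 0.385
gripper_force: 51.3
```

```bash
python3 - <<'E'
from h import *
V={'green':(.546,-.2025),'blue':(.6465,-.279),'black':(.453,-.1983)}
for n in ('scene','side'):
    f=np.load(n+'0.npz'); p,d=f['p'],f['d']; c=get_calibration(n)
    Rm=R.from_quat(c['attitude']).as_matrix(); K=intr(c); h=cv2.cvtColor(p,cv2.COLOR_RGB2HSV)
    for k,(x,y) in V.items():
        # sample the cylinder surface at label heights, R=13.5mm, on its visible half; print colour saturation by heading
        o=[]
        hd=np.degrees(np.arctan2(c['xyz'][1]-y,c['xyz'][0]-x))
        for a in range(120,271,10):
            if abs((a-hd+180)%360-180)>80: o.append('  .'); continue
            q=[[x+.0138*np.cos(np.radians(a)),y+.0138*np.sin(np.radians(a)),z] for z in (.021,.026,.031)]
            uv=np.round(proj(q,c)).astype(int); o.append('%3d'%np.mean([h[v,u,1] for u,v in uv]))
        print(n,k,round(hd%360),' '.join(o))
print('hdg', ' '.join('%3d'%a for a in range(120,271,10)))
# placed vials, side view after
f=np.load('side10.npz'); p=f['p']; c=get_calibration('side'); h=cv2.cvtColor(p,cv2.COLOR_RGB2HSV)
for k,(x,y) in {'green':(.6648,.0668),'black':(.655,-.008),'blue':(.6455,-.0823)}.items():
    o=[]; hd=np.degrees(np.arctan2(c['xyz'][1]-y,c['xyz'][0]-x))
    for a in range(120,271,10):
        if abs((a-hd+180)%360-180)>80: o.append('  .'); continue
        uv=np.round(proj([[x+.0138*np.cos(np.radians(a)),y+.0138*np.sin(np.radians(a)),z] for z in (.045,.05,.055)],c)).astype(int); o.append('%3d'%np.mean([h[v,u,1] for u,v in uv]))
    print('placed',k,round(hd%360),' '.join(o))
print(sense()['tcp_pos'],sense()['finger_gap'])
for y,q in (('green',(.6648,.0668)),('blue',(.6455,-.0823)),('black',(.655,-.008))):
    print(y); goto(q[0]-.137*np.cos(np.radians(-11)),q[1]-.137*np.sin(np.radians(-11)),.0228,-11)
E
```

```text
scene green 115  75  61  31  11  10   4   5   5   .   .   .   .   .   .   .   .
scene blue 117  67  63  31  13   9  89  49 132   .   .   .   .   .   .   .   .
scene black 110  54  18   5   9  11   9   5   6   .   .   .   .   .   .   .   .
side green 248   .   .   .   .   .   9   8  14  10  18  17  17  22  34  38  55
side blue 241   .   .   .   .   .   8   9  12  12  22  11  16  22  34  48  56
side black 254   .   .   .   .   .   .   8  13  13  22  18  22  36  52  63  64
hdg 120 130 140 150 160 170 180 190 200 210 220 230 240 250 260 270
placed green 248   .   .   .   .   .  13  13  16  16  18  18  23  28  51  51  82
placed black 247   .   .   .   .   .  22  18  16  14  14  18  35  35  71  94  75
placed blue 246   .   .   .   .   .  35  25  26  18  16  18  18  35  44  59  96
[0.51094267 0.18834887 0.09846247] 0.3850881107466437
green
shift [37.6 89.8 75.7] curyaw -11.44 tilt z [ 3.9e-03  6.0e-04 -1.0e+00] turn -0.44
blue
shift [ 48.3 239.7  75.5] curyaw -11.44 tilt z [ 3.9e-03  6.0e-04 -1.0e+00] turn -0.44
black
shift [ 42.9 165.   75.6] curyaw -11.44 tilt z [ 3.9e-03  6.0e-04 -1.0e+00] turn -0.44
```

play_rows([
  [[0, 0, 0], [8.6, 24.3, 0], 1],
  [[0, 0, 0], [8.6, 24.3, 0], 1],
  [[0, 0, 0], [8.6, 24.3, 0], 1],
  [[0, 0, 0], [8.6, 24.3, 0], 1],
  [[0, 0, 0], [8.6, 24.3, 0], 1],
  [[0, 0, 0], [8.6, 24.3, 0], 1],
  [[0, 0, -6.1], [0, 0, 0], 1],
  [[0, 0, -6.1], [0, 0, 0], 1],
  [[0, 0, -6.1], [0, 0, 0], 1],
  [[0, 0, -6.1], [0, 0, 0], 1],
  [[0, 0, 0], [0, 0, 0], 1],
  [[0, 0, 0], [0, 0, 0], 1],
])

```text
t: 36.1
tcp_pos: [0.5303, 0.0351, 0.0954]
tool_rot: [0.994, 0.111, -0.002, -0.0]
force: [0.0, -0.1, -1.8]
finger_gap: 0.386
gripper_force: 51.2
```

```bash
python3 - <<'E'
from h import *
print(sense()['tcp_pos'])
goto(.5325,.0355,.0228,13)
for v in ('side','scene'):
    e=look(v,v+'12')
    for k,q in (('green',(.665,.067)),('blue',(.646,-.082)),('black',(.655,-.008))): cap(*e,k,q,.084)
    plate(*e)
E
```

```text
[0.53027927 0.03510855 0.0954122 ]
shift [ 2.5  0.2 72.6] curyaw 12.79 tilt z [-3.3e-03  5.0e-04 -1.0e+00] turn -0.21
green 35 circle [0.6639 0.0623] 0.0136 mean [0.662  0.0621 0.0832]
blue 46 circle [ 0.6425 -0.0866] 0.0135 mean [ 0.6423 -0.0876  0.0829]
black 32 circle [ 0.6545 -0.012 ] 0.0117 mean [ 0.6543 -0.0138  0.082 ]
plate [ 0.6369 -0.0128] [0.2392 0.138 ] 83.32 slope [0.0059 0.0034 0.0235] box [[0.5544999837875366, -0.12359999865293503], [0.6915000081062317, -0.1395999938249588], [0.7192999720573425, 0.09799999743700027], [0.5823000073432922, 0.11400000005960464]]
green 56 circle [0.661  0.0665] 0.0149 mean [0.6605 0.0683 0.0834]
blue 46 circle [ 0.6473 -0.0814] 0.0165 mean [ 0.6438 -0.0799  0.0833]
black 39 circle [ 0.6529 -0.006 ] 0.0125 mean [ 0.6533 -0.0064  0.0823]
plate [0.6453 0.0316] [0.1682 0.1464] 82.82 slope [ 0.0026 -0.0043  0.0234] box [[0.5622000098228455, -0.04270000010728836], [0.7074000239372253, -0.061000000685453415], [0.7285000085830688, 0.10589999705553055], [0.5831999778747559, 0.1242000013589859]]
```

play_rows([
  [[0, 0, 0], [1.2, 0, 20], 1],
  [[0, 0, 0], [1.2, 0, 20], 1],
  [[0, 0, 0], [0, 0, 20], 1],
  [[0, 0, 0], [0, 0, 12.6], 1],
  [[0, 0, 0], [0, 0, 0], 1],
  [[0, 0, 0], [0, 0, 0], 1],
  [[0, 0, 0], [0, 0, 0], 1],
  [[0, 0, 0], [0, 0, 0], 1],
  [[0, 0, 0], [0, 0, 0], 1],
])

```text
t: 36.95
tcp_pos: [0.5346, 0.0355, 0.0252]
tool_rot: [0.994, 0.113, 0.001, 0.0]
force: [0.6, -0.7, -0.6]
finger_gap: 0.389
gripper_force: 51.2
```

```bash
python3 - <<'E'
from h import *
a=look('side','side13'); b=look('scene','scene13')
o=[]
for e,z in ((a,3.6),(b,3.6)):
    u,v=proj([[.59,.03,.05]],e[2])[0].astype(int); o.append(cv2.resize(e[0][v-50:v+50,u-55:u+55],None,fx=z,fy=z,interpolation=cv2.INTER_CUBIC))
cv2.imwrite('pics/m13.png',np.hstack(o)[:,:,::-1])
p,d,c=b; W=cloud(d,c); q=p.astype(int)
m=(q[...,0]>q[...,2]+60)&(q[...,1]>q[...,2]+50)&(d>0)&(np.hypot(W[...,0]-.5325,W[...,1]-.0355)<.05); print('key',m.sum(),W[m].mean(0) if m.any() else '')
goto(.5325,.0355,.0228,13)
E
```

```text
key 3 [0.50336605 0.0121857  0.28906173]
shift [-1.9 -0.5  2.2] curyaw 12.94 tilt z [ 1.6e-03 -2.0e-04 -1.0e+00] turn -0.06
```

View pics/m13.png

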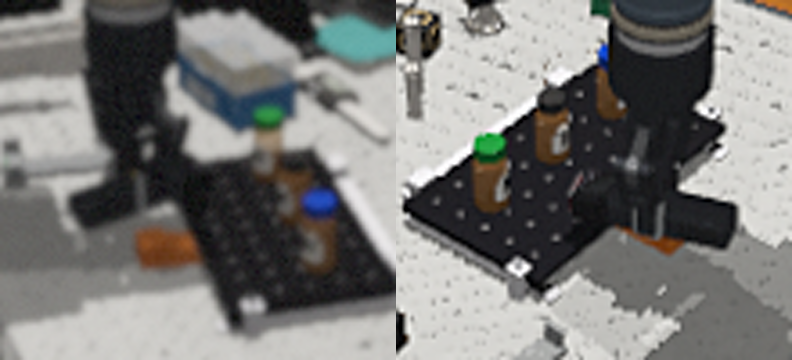

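play_rows([
  [[0, 0, 0], [-1, -0.5, 2], 1],
  [[0, 0, 0], [0, 0, 0], 1],
  [[0, 0, 0], [0, 0, 0], 1],
  [[0, 0, 0], [0, 0, 0], 1],
  [[0, 0, 0], [0, 0, 0], 1],
  [[0, 0, 0], [0, 0, 0], 1],
  [[0, 0, 0], [0, 0, 0], 1],
  [[0, 0, 0], [0, 0, 0], 1],
  [[0, 0, 0], [0, 0, 0], 1],
  [[0, 0, 0], [0, 0, 0], 1],
  [[0, 0, 0], [0, 0, 0], 1],
  [[0, 0, 0], [0, 0, 0], 1],
])

```text
t: 38.05
tcp_pos: [0.5328, 0.0358, 0.0222]
tool_rot: [0.994, 0.113, 0.0, -0.0]
force: [-0.4, 0.7, -1.6]
finger_gap: 0.387
gripper_force: 51.2
```

play_rows([
  [[0, 0, 0], [0, 0, 0], 1],
  [[0, 0, 0], [0, 0, 0], 1],
  [[0, 0, 0], [0, 0, 0], 1],
  [[0, 0, 0], [0, 0, 0], 1],
  [[0, 0, 0], [0, 0, 0], 1],
  [[0, 0, 0], [0, 0, 0], 1],
])

```text
t: 38.55
tcp_pos: [0.5328, 0.0358, 0.0222]
tool_rot: [0.994, 0.113, -0.0, -0.0]
force: [-0.1, -0.1, -0.7]
finger_gap: 0.387
gripper_force: 51.2
```

```bash
python3 - <<'E'
from h import *
# check the label headings of the placed vials, both views, using latest clear pictures
V={'green':(.6649,.0669),'black':(.6554,-.008),'blue':(.6461,-.0824)}
for n,fn in (('scene','scene13'),('scene','scene12'),('side','side13'),('side','side12')):
    p=np.load(fn+'.npz')['p']; c=get_calibration(n); h=cv2.cvtColor(p,cv2.COLOR_RGB2HSV)
    for k,(x,y) in V.items():
        hd=np.degrees(np.arctan2(c['xyz'][1]-y,c['xyz'][0]-x)); o=[]
        for a in range(110,271,10):
            if abs((a-hd+180)%360-180)>75: o.append('  .'); continue
            uv=np.round(proj([[x+.0138*np.cos(np.radians(a)),y+.0138*np.sin(np.radians(a)),z] for z in (.046,.05,.054)],c)).astype(int); o.append('%3d'%np.mean([h[v,u,1] for u,v in uv]))
        print('%-8s %-6s'%(fn,k),' '.join(o))
print('               ',' '.join('%3d'%a for a in range(110,271,10)))
print(sense()['tcp_pos'])
goto(.5136,-.1132,.0228,13)
E
```

```text
scene13  green  148 150 169  76  76  22   7   7   4   4   .   .   .   .   .   .   .
scene13  black  146  52   3   3   9  10  13  13  11   .   .   .   .   .   .   .   .
scene13  blue   146 150 102  61  45  45  36  42  42   .   .   .   .   .   .   .   .
scene12  green  143 154 168  76  76  22   7   7  16  16   .   .   .   .   .   .   .
scene12  black  148  53   3   3   9  11  11  10   9   .   .   .   .   .   .   .   .
scene12  blue   137 122 150 131  22  22  37  22  22   .   .   .   .   .   .   .   .
side13   green    .   .   .   .   .   .   .  15  19  19  19  18  21  27  51  51  79
side13   black    .   .   .   .   .   .   .  20  18  15  18  20  31  60  60  88  80
side13   blue     .   .   .   .   .   .   .  26  24  16  16  17  23  31  49  92  96
side12   green    .   .   .   .   .   .   .  12  19  19  19  14  19  29  48  48  81
side12   black    .   .   .   .   .   .   .   8   8  11  11  21  31  65  65  85  80
side12   blue     .   .   .   .   .   .   .  26  21  17  17  15  21  27  52  91  98
                110 120 130 140 150 160 170 180 190 200 210 220 230 240 250 260 270
[0.53275951 0.03578728 0.02221391]
shift [-52.1 140.9  -0.6] curyaw 12.95 tilt z [-0.  0. -1.] turn -0.05
```

play_rows([
  [[0, 0, 0], [-8.7, 23.5, -0.1], 1],
  [[0, 0, 0], [-8.7, 23.5, -0.1], 1],
  [[0, 0, 0], [-8.7, 23.5, -0.1], 1],
  [[0, 0, 0], [-8.7, 23.5, -0.1], 1],
  [[0, 0, 0], [-8.7, 23.5, -0.1], 1],
  [[0, 0, 0], [-8.6, 23.4, -0.1], 1],
  [[0, 0, 0], [0, 0, 0], 1],
  [[0, 0, 0], [0, 0, 0], 1],
  [[0, 0, 0], [0, 0, 0], 1],
  [[0, 0, 0], [0, 0, 0], 1],
  [[0, 0, 0], [0, 0, 0], 1],
  [[0, 0, 0], [0, 0, 0], 1],
])

```text
t: 39.55
tcp_pos: [0.5135, -0.1121, 0.0228]
tool_rot: [0.994, 0.114, -0.0, -0.0]
force: [-0.7, -0.0, -1.8]
finger_gap: 0.385
gripper_force: 51.2
```

play_rows([
  [[0, 0, 0], [0, 0, 0], 1],
  [[0, 0, 0], [0, 0, 0], 1],
  [[0, 0, 0], [0, 0, 0], 1],
  [[0, 0, 0], [0, 0, 0], 1],
  [[0, 0, 0], [0, 0, 0], 1],
  [[0, 0, 0], [0, 0, 0], 1],
  [[0, 0, 0], [0, 0, 0], 1],
  [[0, 0, 0], [0, 0, 0], 1],
  [[0, 0, 0], [0, 0, 0], 1],
  [[0, 0, 0], [0, 0, 0], 1],
  [[0, 0, 0], [0, 0, 0], 1],
  [[0, 0, 0], [0, 0, 0], 1],
])

```text
t: 40.55
tcp_pos: [0.5136, -0.1132, 0.0228]
tool_rot: [0.994, 0.113, -0.0, -0.0]
force: [-0.3, -0.7, -1.9]
finger_gap: 0.385
gripper_force: 51.2
```

```bash
python3 - <<'E'
from h import *
print(sense()['tcp_pos'])
# where the window is, seen: nearest dark/red points along the heading, scene view
p,d,c=look('scene','scene14'); W=cloud(d,c); t=sense()['tcp_pos'][:2]; v=np.array([np.cos(np.radians(13)),np.sin(np.radians(13))])
m=(d>0)&(abs(W[...,2]-.05)<.02)&(p.max(2)<120); r=(W[...,:2]-t)@v; s=(W[...,:2]-t)@[-v[1],v[0]]; m&=(abs(s)<.03)&(r>-.075)&(r<.072)
P=W[m]; print(len(P),'along',np.percentile(r[m],[1,99]),'z',np.percentile(P[:,2],[5,50,95]),'side, front/back',np.median(s[m&(r>.02)]),np.median(s[m&(r<-.02)]))
a=np.radians(3); lab=np.array([.6554-.014,-.008]); q=lab-.122*np.array([np.cos(a),np.sin(a)]); print(q); goto(*q,.0228,3)
plate(p,d,c)
E
```

```text
[ 0.51356951 -0.11321218  0.02280061]
477 along [-0.05903563  0.06264828] z [0.04266208 0.05944332 0.06563403] side, front/back 0.012734968747639153 0.011899347093330258
[ 0.5195672  -0.01438499]
shift [ 28. -95.   0.] curyaw 12.95 tilt z [ 0. -0. -1.] turn 9.95
plate [ 0.6388 -0.0052] [0.2424 0.1446] 83.69 slope [ 0.0034 -0.0026  0.0235] box [[0.553600013256073, -0.1177000030875206], [0.6973999738693237, -0.13359999656677246], [0.7239999771118164, 0.10729999840259552], [0.580299973487854, 0.12319999933242798]]
```

play_rows([
  [[0, 0, 0], [5.6, -19, 0], 1],
  [[0, 0, 0], [5.6, -19, 0], 1],
  [[0, 0, 0], [5.6, -19, 0], 1],
  [[0, 0, 0], [5.6, -19, 0], 1],
  [[0, 0, 0], [5.6, -19, 0], 1],
  [[0, 0, 5], [0, 0, 0], 1],
  [[0, 0, 5], [0, 0, 0], 1],
  [[0, 0, 0], [0, 0, 0], 1],
  [[0, 0, 0], [0, 0, 0], 1],
  [[0, 0, 0], [0, 0, 0], 1],
  [[0, 0, 0], [0, 0, 0], 1],
  [[0, 0, 0], [0, 0, 0], 1],
])

```text
t: 41.6
tcp_pos: [0.5196, -0.0146, 0.0228]
tool_rot: [1.0, 0.026, 0.0, 0.0]
force: [-0.5, -0.5, -2.0]
finger_gap: 0.385
gripper_force: 51.2
```

play_rows([
  [[0, 0, 0], [0, 0, 0], 1],
  [[0, 0, 0], [0, 0, 0], 1],
  [[0, 0, 0], [0, 0, 0], 1],
  [[0, 0, 0], [0, 0, 0], 1],
  [[0, 0, 0], [0, 0, 0], 1],
  [[0, 0, 0], [0, 0, 0], 1],
  [[0, 0, 0], [0, 0, 0], 1],
  [[0, 0, 0], [0, 0, 0], 1],
  [[0, 0, 0], [0, 0, 0], 1],
  [[0, 0, 0], [0, 0, 0], 1],
  [[0, 0, 0], [0, 0, 0], 1],
  [[0, 0, 0], [0, 0, 0], 1],
])

```text
t: 42.6
tcp_pos: [0.5196, -0.0143, 0.0228]
tool_rot: [1.0, 0.026, -0.0, -0.0]
force: [-0.3, 0.2, -1.3]
finger_gap: 0.388
gripper_force: 51.2
```

```bash
python3 - <<'E'
from h import *
print(sense()['tcp_pos']); goto(.5106,.1883,.10,-11.45)
E
```

```text
[ 0.5195571  -0.01433555  0.02281983]
shift [   1.5 -202.8  -77.2] curyaw 2.95 tilt z [-0.  0. -1.] turn 14.4
```

play_rows([
  [[0, 0, 0], [0, 0, -26], 1],
  [[0, 0, 0], [0, 0, -26], 1],
  [[0, 0, 0], [0, 0, -25.2], 1],
  [[0, 0, 0], [0.2, -33.8, 0], 1],
  [[0, 0, 0], [0.2, -33.8, 0], 1],
  [[0, 0, 0], [0.2, -33.8, 0], 1],
  [[0, 0, 0], [0.3, -33.8, 0], 1],
  [[0, 0, 0], [0.3, -33.8, 0], 1],
  [[0, 0, 0], [0.3, -33.8, 0], 1],
  [[0, 0, 4.8], [0, 0, 0], 1],
  [[0, 0, 4.8], [0, 0, 0], 1],
  [[0, 0, 4.8], [0, 0, 0], 1],
])

```text
t: 43.6
tcp_pos: [0.5101, 0.1894, 0.0999]
tool_rot: [0.995, -0.101, -0.0, 0.0]
force: [-1.0, -0.0, -0.8]
finger_gap: 0.385
gripper_force: 51.2
```

play_rows([
  [[0, 0, 0], [0, 0, 20], 1],
  [[0, 0, 0], [0, 0, 20], 1],
  [[0, 0, 0], [0, 0, 20], 1],
  [[0, 0, 0], [0, 0, 10], 1],
  [[0, 0, 0], [0, 0, 0], 1],
  [[0, 0, 0], [0, 0, 0], 1],
  [[0, 0, 0], [0, 0, 0], 1],
])

```text
t: 44.18
tcp_pos: [0.5113, 0.1884, 0.0308]
tool_rot: [0.995, -0.1, 0.001, -0.0]
force: [0.1, 0.4, -0.4]
finger_gap: 0.384
gripper_force: 51.2
```

```bash
python3 - <<'E'
from h import *
print(sense()['tcp_pos']); goto(.5106,.1883,-.0062,-11.45)
E
```

```text
[0.51134488 0.1883781  0.03077075]
shift [-0.8  0.2 37. ] curyaw -11.45 tilt z [ 1.5e-03  2.0e-04 -1.0e+00] turn 0.0
```

play_rows([
  [[0, 0, 0], [-0.6, 0.2, 12], 1],
  [[0, 0, 0], [0, 0, 12], 1],
  [[0, 0, 0], [0, 0, 8], 1],
  [[0, 0, 0], [0, 0, 3], 1],
  [[0, 0, 0], [0, 0, 1], 1],
  [[0, 0, 0], [0, 0, 0], 1],
  [[0, 0, 0], [0, 0, 0], 1],
])

```text
t: 44.77
tcp_pos: [0.5104, 0.1882, -0.0058]
tool_rot: [0.995, -0.1, 0.0, -0.0]
force: [0.1, -0.7, -1.7]
finger_gap: 0.383
gripper_force: 51.2
```

play_rows([
  [[0, 0, 0], [0, 0, 0.5], 1],
  [[0, 0, 0], [0, 0, 0.5], 1],
  [[0, 0, 0], [0, 0, 0], 1],
])

```text
t: 45.02
tcp_pos: [0.5105, 0.1883, -0.0062]
tool_rot: [0.995, -0.1, 0.001, -0.0]
force: [-1.1, 0.3, 3.2]
finger_gap: 0.386
gripper_force: 51.9
```

Seated. Release, raise and back off.

play_rows([
  [[0, 0, 0], [0, 0, 0], 0.5],
  [[0, 0, 0], [0, 0, 0], 0.3],
  [[0, 0, 0], [0, 0, 0], 0.2],
  [[0, 0, 0], [0, 0, 0], 0.2],
  [[0, 0, 0], [0, 0, 0], 0.2],
  [[0, 0, 0], [0, 0, -10], 0.2],
  [[0, 0, 0], [0, 0, -25], 0.2],
  [[0, 0, 0], [0, 0, -35], 0.2],
  [[0, 0, 0], [0, 0, -35], 0.2],
  [[0, 0, 0], [0, 0, -35], 0.2],
  [[0, 0, 0], [0, 0, -35], 0.2],
  [[0, 0, 0], [0, 0, 0], 0.2],
])

```text
t: 46.02
tcp_pos: [0.5146, 0.1891, 0.1755]
tool_rot: [0.995, -0.1, 0.007, -0.002]
force: [0.3, -1.4, 0.4]
finger_gap: 0.801
gripper_force: 0.0
```

```bash
python3 - <<'E'
from h import *
s=sense(); print(s['t'],s['tcp_pos'],s['force'])
for n in ('wrist','scene','side'):
    e=look(n,n+'15'); print(n)
    try: scanner(*e)
    except Exception as x: print(x)
    if n!='wrist':
        plate(*e)
        for k,q in (('green',(.665,.067)),('blue',(.646,-.082)),('black',(.655,-.008))): cap(*e,k,q,.084)
f=np.load('wrist15.npz'); g=np.load('side15.npz')
cv2.imwrite('pics/end.png',np.hstack([cv2.resize(f['p'],(400,300)),cv2.resize(g['p'],(400,300))])[:,:,::-1])
E
```

```text
46.0167 [0.51459547 0.18910598 0.17553248] [ 0.25327565 -1.41992537  0.41396092]
wrist
scanner 3069 [0.5113 0.1875] len 0.1191 wid 0.0347 heading -11.33
scene
scanner 407 [0.5103 0.1889] len 0.1206 wid 0.0346 heading -11.4
plate [ 0.6427 -0.0065] [0.2437 0.1519] 82.77 slope [ 0.0039 -0.003   0.0234] box [[0.5519999861717224, -0.11779999732971191], [0.7027000188827515, -0.13699999451637268], [0.733299970626831, 0.10480000078678131], [0.5825999975204468, 0.12389999628067017]]
green few 0
blue few 0
black few 0
side
scanner 163 [0.5093 0.1811] len 0.1179 wid 0.0314 heading -11.12
plate [ 0.6372 -0.0129] [0.2384 0.1396] 83.75 slope [0.0037 0.0043 0.0236] box [[0.5547999739646912, -0.12370000034570694], [0.6935999989509583, -0.1388999968767166], [0.7196000218391418, 0.09799999743700027], [0.5807999968528748, 0.11320000141859055]]
green 37 circle [0.661  0.0659] 0.0164 mean [0.6614 0.0615 0.0831]
blue 44 circle [ 0.645  -0.0844] 0.0141 mean [ 0.6428 -0.0871  0.0828]
black 33 circle [ 0.6541 -0.0132] 0.013 mean [ 0.6532 -0.0147  0.0822]
```

View pics/end.png

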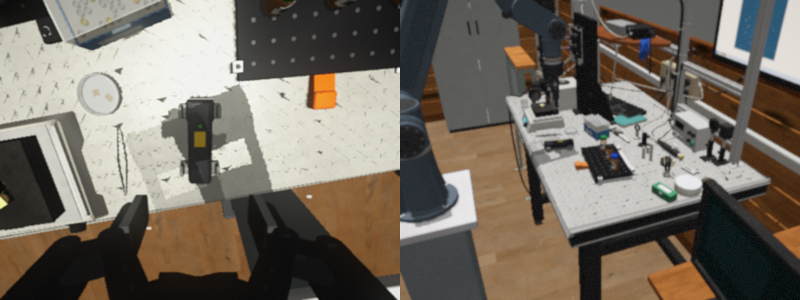

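The pictures show the scanner back between its cheeks (left, about 200,140). The wedge is under the plate edge (322,90), and the three vials stand on the level plate.

```bash
python3 -c "
from station import *
print(sign_off())"
```

```text
the job is handed in; nothing more can be done
None
```

I handed the job in at about 46 s: wedge holding the plate level, three vials (green, blue, black; I saw no white or yellow) standing on it and scanned in that order, scanner back in its cradle; the judge returned no verdict and I had no readout confirming that any scan registered.

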